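# Set up two drawer parts under weights

### The arm

A 7-joint arm with a two-finger parallel gripper is mounted at the origin on the work surface. World frame = base frame: x ahead of the robot, y to its left, z up, the work surface at z = 0. Lengths are in m, angles in rad, forces in N, time in s.
With the tool pointing down it reaches from about 0.425 to 0.925 m from the base axis. Payload 6.8 kg.
Tool frame: the origin (TCP) lies midway between the tips of the shut fingers; the grasp point (between the pads) lies 19 mm behind it; x points along the fingers, y is the direction in which the jaws open and shut, and the axes are right-handed (so a half turn about x gives the same grasp; the last joint's range is limited). The gripper opens to 85 mm and grips with 20 to 120 N. Pads are 22 mm wide; open, the fingers measure 114 mm over their backs; the gripper's body (76 mm by 85 mm) begins 54 mm behind the grasp point. The pads swing forward as they close: fully open they stand 13 mm farther back than shut.
Start: joints at [-1.41, 0.477, 0.022, 1.555, -0.011, 1.109, -0.083], TCP at [0.179, 0.651, 0.231] pointing down, gripper open.
Joint ranges: [-2.96, 2.96], [-0.34, 2.1], [-1.41, 1.46], [0.24, 2.44], [-1.37, 4.51], [0.17, 1.92], [-2.96, 2.96]. Speed limits (rad/s): [2.39, 2.39, 3.14, 3.14, 3.14, 3.14, 3.14].

### API

Orientations are given as a rotation vector (axis times angle).
In Python, from bench import r gives the robot as it stands.
- The arm moves only by the tool carry_out, never from a script. Its argument "targets" is one flat list of numbers, 7 for each row, row after row: the finger opening in m, from 0 to 0.0854, then the shift along the tool's x, y, z in m, then the turn, a rotation vector about the tool's x, y, z in units of 5 degrees (1.0 is 5 degrees). A call has 1 to 12 rows; each row is the pose to reach, as a shift and turn from the pose measured when the call began, along the tool's axes at that moment; what a row does not reach only later rows make up. A row lasts 1/8 s, in which the tool goes at most 62.5 mm and 10.7 degrees, less where a joint would pass 70% of its speed; a pose out of reach is approached as far as the arm can. A call with a gripper value outside its range is refused whole. The fingers move at their own pace and stop on an object; "squeeze" is the grip in N (left out, the last holds). Time passes only in rows, so rows that repeat a pose let the fingers close. It gives the time, the measured TCP pose, the force and the opening at its end, in the units of the state.
- r.get_obs(): the state, without advancing time (a new reading comes with each control period).
- r.grab_frame(name): name is "scene" or "top" or "wrist"; returns the picture (400x640x3 uint8, blue, green, red); there is no depth.
- r.camera_info(name): a dict with "fx", "fy", "cx", "cy" (pixels), "D" ([k1, k2, p1, p2, k3] as OpenCV has them; the pictures are not rectified), "xyz" and "orientation" of the camera in the world. Camera axes: x right, y up, looking along -z (the intrinsics and any distortion apply to the point x, -y, -z); pixel columns grow to the right and rows downward; lengths in m; the calibration is good to about 2 mm. A picture is of the moment at which its call begins: read the wrist's pose just before it. camera_info takes no time and is no camera call; for the wrist camera it gives the pose at the moment of the call.
- r.hand_in(): hands the job in, once; it reports no verdict.
The state is a dict: "clock": time; "joints": joint angles; "qvel": joint speeds; "tau": joint torques, N m; "tcp_pos": TCP position; "orientation": TCP orientation; "contact_force": force on the tool from outside, world axes, zero at the start; "moment": the same for the moment, N m; "grip_width": finger opening in m.
Only numpy, scipy, OpenCV 4.12 (cv2) and the standard library are available. Lean on these libraries where they do the work, as an engineer would, in place of code of your own. Each camera call takes 0.05 s, during which the arm holds its last target. There are 200 camera calls.

### The job

Set up two drawer parts for gluing: on the drawer front lay the long cleat midway between the two dowels and in line with them, put the square white pad centrally on the cleat and stand the large steel weight centrally on the pad. On the drawer side, the panel with one dowel, lay the small wooden block behind the dowel, square to the panel and midway between the dowel and the far edge, and stand the small steel weight centrally on it. Lower the weights gently and leave the glue bottle standing where it is.

Things in the scene. Friction and masses are not known exactly. Their poses are not given: they have to be found in the camera images.
- drawer_front: Pine panel lying flat, fixed to the bench, 110 mm (its x) by 200 mm (its y) by 18 mm thick. Origin: centre of its underside, on the bench; z up. Two upright dark dowels, 10 mm in diameter, rise 22 mm above its upper face at y = +75 and -75 mm, x = 0. The cleat belongs centred over the origin with its length along this y.
- drawer_side: Pine panel lying flat, fixed to the bench, 150 mm (its x, pointing roughly away from the robot) by 120 mm (its y) by 15 mm thick. Origin: centre of its underside, on the bench; z up. One upright dark dowel, 10 mm in diameter, rises 22 mm above its upper face at x = -50 mm (the end nearer the robot), y = 0. The block belongs midway between the dowel's axis and the far edge (x = +75 mm), so at x = +12.5 mm, y = 0.
- cleat: Loose long brown wooden batten, 90 mm (its x) by 34 mm (its y) by 20 mm high, with two screw holes seen as dark dots; about 35 g. Origin: centre of its underside; z up. Pinch it across its 34 mm width.
- block: Loose small brown wooden block, 40 by 40 mm and 28 mm high, one dark dot on top; about 30 g. Origin: centre of its underside; x and y parallel to its sides, z up.
- pad: Loose square white plastic pressing pad, 56 by 56 mm and 12 mm thick; about 30 g. Origin: centre of its underside; x and y parallel to its sides, z up.
- weight_large: Loose large steel weight standing upright: a cylinder 50 mm in diameter and 36 mm high, then a neck 12 mm in diameter and 12 mm high and a grip knob 20 mm in diameter and 12 mm high, 60 mm in all; about 0.58 kg. Can be taken by the cylinder or the knob. Origin: centre of its underside; z up.
- weight_small: Loose small steel weight of the same form standing upright: a cylinder 34 mm in diameter and 26 mm high, then the same neck and knob (12 mm and 12 mm high, knob 20 mm in diameter), 50 mm in all; about 0.2 kg. Origin: centre of its underside; z up.
- glue: White glue bottle with an orange cap, standing upright between and behind the panels, not to be handled; 42 mm in diameter, 130 mm high. Origin: centre of its underside; z up.
Mind the look-alikes: they are no part of the job. Leave any red look-alike of the weight_large alone.

How it is judged:
By the outcome, as a careful person would: the job done as asked, in the order asked, and still so for the second after the job is handed in, with the robot touching nothing.
It also fails if it takes over 128 s, if anything falls off the work surface, if the arm or the gripper's body presses on something with over 40 N, if the wrist force passes 120 N, or if a joint passes its speed limit or range.

## Working session

There is one attempt and no reset: what is moved stays moved. The work goes in short steps, Python scripts to look and compute and a tool call to move; the robot and the scene stay as the last step left them, time stands still between calls to the robot, and variables do not carry over. Pictures are saved under pics/ and viewed, about 12 in all and at most 16, crops included, and the job is handed in when it is done.

Besides the shell and the picture viewer there is one more tool, called after "Emit:" as name(argument=value, ...) on one line, values as JSON. carry_out: Moves the arm, as the interface text tells. Its arguments: {"type":"object","properties":{"targets":{"type":"array","items":{"type":"number"}},"squeeze":{"type":"number"}},"required":["targets"]}

```bash
ls; mkdir -p pics
cat > h.py <<'E'
import numpy as np, cv2
from scipy.spatial.transform import Rotation as R
from bench import r
def rot(o):
    o=np.array(o,float); return R.from_rotvec(o) if o.size==3 else R.from_matrix(o) if o.size==9 else R.from_quat(o)
def K(c): return np.array([[c['fx'],0,c['cx']],[0,c['fy'],c['cy']],[0,0,1.]])
def pix2w(c,uv,z):
    p=cv2.undistortPoints(np.array(uv,float).reshape(-1,1,2),K(c),np.array(c['D'],float)).reshape(-1,2)
    d=rot(c['orientation']).apply(np.c_[p[:,0],-p[:,1],-np.ones(len(p))]); o=np.array(c['xyz'])
    t=(np.broadcast_to(z,len(p))-o[2])/d[:,2]; return o+d*t[:,None]
def w2pix(c,P):
    q=rot(c['orientation']).inv().apply(np.atleast_2d(P)-np.array(c['xyz'])); q=q*[1,-1,-1]
    return cv2.projectPoints(q,np.zeros(3),np.zeros(3),K(c),np.array(c['D'],float))[0].reshape(-1,2)
def delta(pos,yaw=None):
    """shift in tool axes to world pos; tool down with jaw (tool y) direction at yaw; turn in 5deg units"""
    s=r.get_obs(); T=rot(s['orientation']); d=T.inv().apply(np.array(pos)-s['tcp_pos'])
    if yaw is None: return d.round(4)
    best=None
    for k in (0,np.pi):
        y=np.array([np.cos(yaw+k),np.sin(yaw+k),0]); x=np.array([0,0,-1.]); M=R.from_matrix(np.c_[x,y,np.cross(x,y)])
        v=(T.inv()*M).as_rotvec()
        if best is None or np.linalg.norm(v)<np.linalg.norm(best): best=v
    return d.round(4),(np.degrees(best)/5).round(3)
def snap(n,f,crop=None,scale=1):
    im=r.grab_frame(n); cv2.imwrite('pics/raw_'+f,im)
    if crop: x0,y0,x1,y1=crop; im=im[y0:y1,x0:x1]
    if scale!=1: im=cv2.resize(im,None,fx=scale,fy=scale,interpolation=cv2.INTER_CUBIC)
    cv2.imwrite('pics/'+f,im)
E
python3 - <<'E'
from h import *
s=r.get_obs()
print(s)
for n in('top','scene','wrist'): print(r.camera_info(n))
snap('top','top1.png',None,1.25); snap('scene','sc1.png',None,1.25)
E
```

```text
pics
{'clock': 0.0, 'joints': array([-1.41007848,  0.47783205,  0.02234007,  1.55646747, -0.01151214,
        1.1093273 , -0.08311158]), 'qvel': array([-2.69261501e-04,  1.92218653e-03, -1.02545966e-03, -3.69990052e-05,
       -1.05861389e-03, -1.05807311e-03,  2.23270167e-04]), 'tau': array([ 5.81496170e-04, -5.96448255e+01,  1.60839424e+00, -2.81202257e+01,
        1.25180781e-02,  9.41197271e-03,  8.80844368e-06]), 'tcp_pos': array([0.17912484, 0.65016365, 0.23029756]), 'orientation': array([ 0.20951685,  1.56059977, -0.21251207]), 'contact_force': array([ 0.32116444, -0.15558802,  0.36070749]), 'moment': array([ 0.01044598, -0.00454679, -0.00641623]), 'grip_width': 0.08557164668313524}
{'fx': 391.7775458452373, 'fy': 391.7775458452373, 'cx': 312.4182499758759, 'cy': 191.58229183557168, 'D': array([-0.07493257,  0.        ,  0.        ,  0.        ,  0.        ]), 'xyz': array([ 0.3411431 , -0.03969334,  1.27579138]), 'orientation': array([ 0.13913471, -0.15506679, -1.58634951])}
{'fx': 415.3929523462229, 'fy': 415.3929523462229, 'cx': 317.86618252729386, 'cy': 195.38451008060372, 'D': array([0.00727332, 0.        , 0.        , 0.        , 0.        ]), 'xyz': array([ 1.11871191, -0.48330344,  0.76153472]), 'orientation': array([0.71629702, 0.34214943, 0.80691793])}
{'fx': 276.7298438329979, 'fy': 276.7298438329979, 'cx': 319.101832098137, 'cy': 193.8526254771301, 'D': array([0.01560448, 0.        , 0.        , 0.        , 0.        ]), 'xyz': array([0.1061463 , 0.66986102, 0.37426576]), 'orientation': array([-0.25821464, -0.19652019,  1.29239544])}
```

View pics/top1.png

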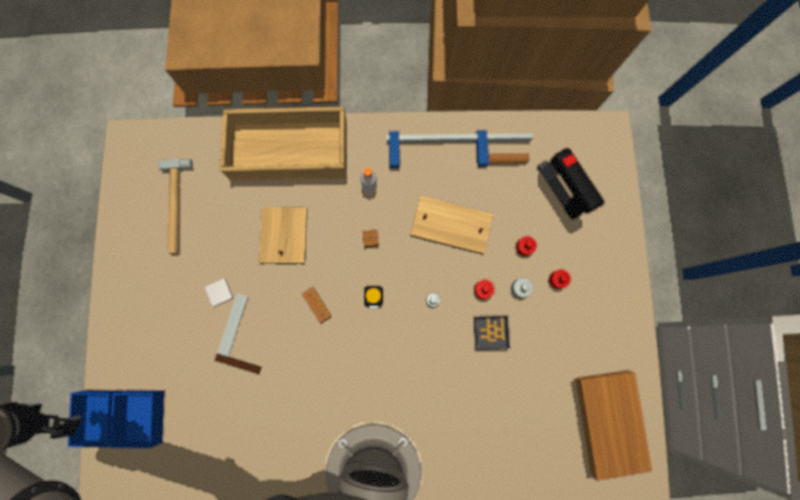

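View pics/sc1.png

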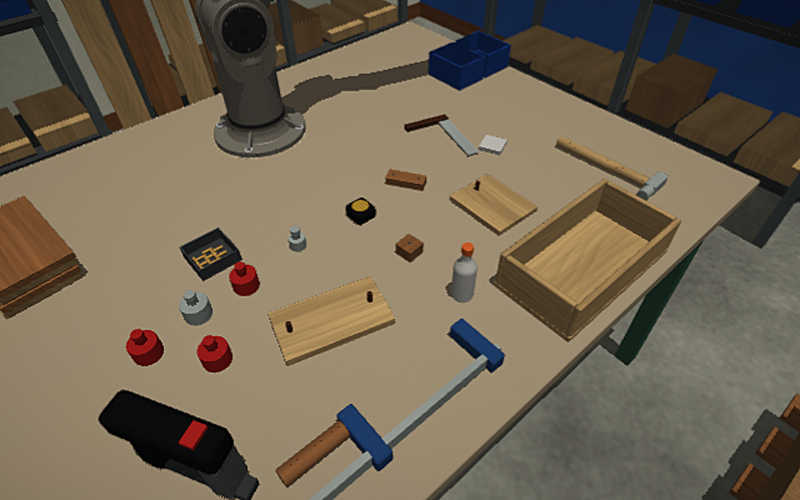

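Top view (1.25x): large steel weight at (522,288). Its red look-alikes at (485,290), (561,279) and (527,246) are to be left alone. Also visible: small weight (433,300), cleat (316,304), pad (218,292), block (370,238), front panel (452,224), side panel (284,235), glue (368,183). I'll confirm these in an enlarged crop.

Run:
```python
import cv2
im=cv2.imread('pics/raw_top1.png')[140:290,155:475]
cv2.imwrite('pics/top1c.png',cv2.resize(im,None,fx=2.5,fy=2.5,interpolation=cv2.INTER_CUBIC))
```

```text
(no output)
```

View pics/top1c.png

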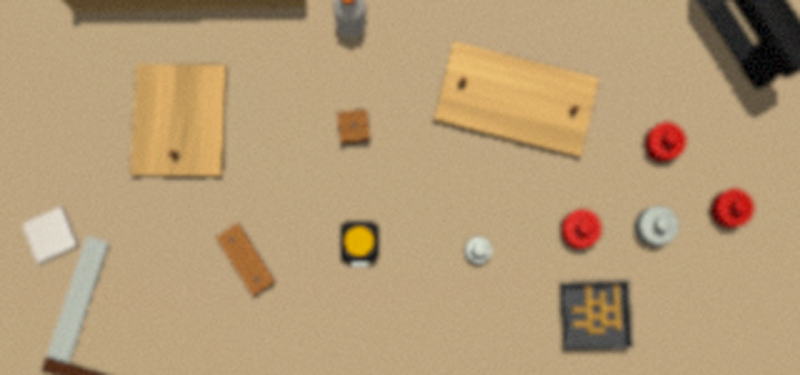

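Run:
```python
from h import *
c=r.camera_info('top')
def m(n,pts,z):
    p=np.array(pts)/2.5+[154.6,139.6]
    w=pix2w(c,p,z); out=w.mean(0)[:2]
    print(n,out.round(4), 'edges',[( (1000*np.linalg.norm(w[i]-w[i-1])).round(),np.degrees(np.arctan2(*(w[i]-w[i-1])[1::-1])).round(1)) for i in range(len(w))] if len(w)>1 else '')
m('front',[(455,43),(598,77),(578,157),(434,122)],.018)
m('front dowels',[(462,83),(574,111)],.040)
m('side',[(138,65),(226,65),(222,177),(131,177)],.015)
m('side dowel',[(175,155)],.037)
m('cleat',[(237,224),(273,286),(256,296),(217,238)],.02)
m('pad',[(22,219),(62,208),(75,247),(38,262)],.012)
m('block',[(338,111),(367,110),(370,142),(342,145)],.028)
m('ws',[(478,246)],.05);m('wl',[(660,225)],.06)
for q in [(583,230),(735,207),(667,141)]: m('red',[q],.06)
m('glue',[(350,2)],.13)
s=r.get_obs(); T=rot(s['orientation'])
print(T.as_matrix().round(3)); w=r.camera_info('wrist')
print('cam in tool',T.inv().apply(np.array(w['xyz'])-s['tcp_pos']),T.inv().apply(-rot(w['orientation']).as_matrix()[:,2]))
```

```text
front [ 0.6166 -0.2163] edges [(np.float64(111.0), np.float64(-16.3)), (np.float64(195.0), np.float64(-104.9)), (np.float64(112.0), np.float64(162.9)), (np.float64(193.0), np.float64(74.9))]
front dowels [ 0.6149 -0.2155] edges [(np.float64(149.0), np.float64(74.5)), (np.float64(149.0), np.float64(-105.5))]
side [0.5977 0.2279] edges [(np.float64(150.0), np.float64(-1.9)), (np.float64(118.0), np.float64(-91.2)), (np.float64(150.0), np.float64(178.6)), (np.float64(119.0), np.float64(88.9))]
side dowel [0.548  0.2277] edges 
cleat [0.4123 0.1385] edges [(np.float64(31.0), np.float64(-55.6)), (np.float64(92.0), np.float64(-149.9)), (np.float64(25.0), np.float64(119.4)), (np.float64(90.0), np.float64(34.0))]
pad [0.4516 0.3956] edges [(np.float64(61.0), np.float64(22.7)), (np.float64(54.0), np.float64(-75.5)), (np.float64(54.0), np.float64(-159.6)), (np.float64(51.0), np.float64(111.3))]
block [ 0.5819 -0.0027] edges [(np.float64(45.0), np.float64(6.0)), (np.float64(38.0), np.float64(-89.1)), (np.float64(42.0), np.float64(-175.7)), (np.float64(36.0), np.float64(95.1))]
ws [ 0.4232 -0.1557] edges 
wl [ 0.4432 -0.384 ] edges 
red [ 0.4393 -0.2865] edges 
red [ 0.4635 -0.4815] edges 
red [ 0.5497 -0.4004] edges 
glue [ 0.7178 -0.0026] edges 
[[-0.     0.265  0.964]
 [-0.002  0.964 -0.265]
 [-1.    -0.002  0.   ]]
cam in tool [-0.14394904 -0.00067945 -0.07551262] [0.95473434 0.00167563 0.29745509]
```

Crop: the large steel weight (658,226 in crop) is the only grey one of that size. The three red ones (583,230), (735,207) and (667,141) are decoys. The small weight is at (478,248). Everything else matches. Going to the cleat first.

Run:
```python
from h import *
print(delta([.4123,.1385,.15],np.radians(122)), delta([.4123,.1385,.15],np.radians(-58)))
```

```text
(array([ 0.0812, -0.4314,  0.3607]), array([-9.479e+00, -6.000e-03,  1.800e-02])) (array([ 0.0812, -0.4314,  0.3607]), array([-9.479e+00, -6.000e-03,  1.800e-02]))
```

Emit:
carry_out(targets=[0.085,0.08,-0.431,0.361,-9.48,0,0,0.085,0.08,-0.431,0.361,-9.48,0,0,0.085,0.08,-0.431,0.361,-9.48,0,0,0.085,0.08,-0.431,0.361,-9.48,0,0,0.085,0.08,-0.431,0.361,-9.48,0,0,0.085,0.08,-0.431,0.361,-9.48,0,0,0.085,0.08,-0.431,0.361,-9.48,0,0,0.085,0.08,-0.431,0.361,-9.48,0,0,0.085,0.08,-0.431,0.361,-9.48,0,0,0.085,0.08,-0.431,0.361,-9.48,0,0,0.085,0.08,-0.431,0.361,-9.48,0,0,0.085,0.08,-0.431,0.361,-9.48,0,0], squeeze=40)

```text
clock: 1.6
tcp_pos: [0.4123, 0.1404, 0.1513]
orientation: [-0.441, 1.526, 0.439]
contact_force: [-0.1, -0.1, 0.1]
grip_width: 0.0852
```

Run:
```python
from h import *
s=r.get_obs(); print(s['clock'],s['tcp_pos'],rot(s['orientation']).as_matrix().round(3)); c=r.camera_info('wrist')
snap('wrist','w1.png',None,1.25)
print(w2pix(c,[[.4123,.1385,.02]])*1.25)
import json; json.dump({k:np.array(v).tolist() for k,v in c.items()},open('w1.json','w'))
print(delta([.4123,.1385,.15],np.radians(122)))
```

```text
1.6 [0.41225655 0.14036195 0.15125863] [[-0.    -0.532  0.847]
 [-0.001  0.847  0.532]
 [-1.    -0.001 -0.001]]
[[397.56966352 229.84964512]]
(array([ 0.0013, -0.0016, -0.001 ]), array([ 0.035, -0.009,  0.009]))
```

View pics/w1.png

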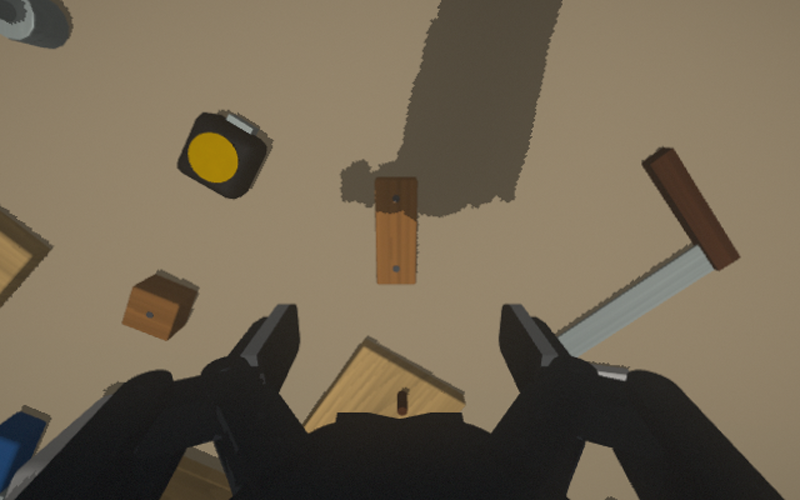

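Cleat top face corners at about (376,177), (417,177), (417,284) and (377,284). It is aligned with the tool, with screw holes at (396,199) and (396,268). The block is at (150,312).

```bash
cat >> h.py <<'E'
def quad(c,pts,z,sc=1.25,off=(0,0)):
    w=pix2w(c,(np.array(pts,float)+.5)/sc-.5+np.array(off),z)
    e=[w[i]-w[i-1] for i in range(4)]
    print('ctr',w.mean(0).round(4),'len',[int(round(1000*np.linalg.norm(v))) for v in e],'ang',[np.degrees(np.arctan2(v[1],v[0])).round(1) for v in e])
    return w.mean(0)
E
python3 - <<'E'
from h import *
import json; c=json.load(open('w1.json'))
p=quad(c,[(376,177),(417,177),(417,284),(377,284)],.02)
print(pix2w(c,(np.array([(396,199),(396,268)])+.5)/1.25-.5,.02))
q=[p[0],p[1],.005]
print(delta(q,np.radians(122)))
print(r.get_obs()['joints'].round(2))
E
```

```text
ctr [0.415  0.1393 0.02  ] len [92, 32, 92, 35] ang [np.float64(-148.4), np.float64(122.2), np.float64(33.1), np.float64(-57.8)]
[[0.39123566 0.12366133 0.02      ]
 [0.44152938 0.15515594 0.02      ]]
(array([ 0.1463, -0.0023,  0.0018]), array([ 0.035, -0.009,  0.009]))
[-0.56  0.19  0.1   2.19 -0.03  0.76  1.69]
```

Emit:
carry_out(targets=[0.085,0.06,-0.003,0.003,0,0,0,0.085,0.11,-0.003,0.003,0,0,0,0.085,0.14,-0.003,0.003,0,0,0,0.085,0.148,-0.003,0.003,0,0,0,0.085,0.148,-0.003,0.003,0,0,0,0.085,0.148,-0.003,0.003,0,0,0,0.02,0.148,-0.003,0.003,0,0,0,0.02,0.148,-0.003,0.003,0,0,0,0.02,0.148,-0.003,0.003,0,0,0,0.02,0.148,-0.003,0.003,0,0,0,0.02,0.148,-0.003,0.003,0,0,0,0.02,0.148,-0.003,0.003,0,0,0], squeeze=40)

```text
clock: 3.15
tcp_pos: [0.4166, 0.1394, 0.0038]
orientation: [-0.44, 1.526, 0.439]
contact_force: [-0.8, -0.3, 6.6]
grip_width: 0.0332
```

```bash
cat >> h.py <<'E'
def go(pos,yawdeg):
    "exact yaw of tool y (deg); shift, turn about tool x in units, plus tilt fix"
    s=r.get_obs(); T=rot(s['orientation']); d=T.inv().apply(np.array(pos)-s['tcp_pos'])
    a=np.radians(yawdeg); y=np.array([np.cos(a),np.sin(a),0]); x=np.array([0,0,-1.]); M=R.from_matrix(np.c_[x,y,np.cross(x,y)])
    m=T.as_matrix(); print('yaw',np.degrees(np.arctan2(m[1,1],m[0,1])).round(1),'shift',d.round(4),'turn',(np.degrees((T.inv()*M).as_rotvec())/5).round(2),'q7',s['joints'][6].round(2),'t',s['clock'],'F',s['contact_force'].round(1),'w',round(s['grip_width'],4))
E
python3 - <<'E'
from h import *
go([.615,-.2155,.20],-15.5)
E
```

```text
yaw 122.2 shift [-0.1959 -0.4062 -0.021 ] turn [2.753e+01 1.000e-02 1.000e-02] q7 1.74 t 3.15 F [-0.8 -0.3  6.6] w 0.0332
```

Emit:
carry_out(targets=[0.02,-0.05,0,0,0,0,0,0.02,-0.1,0,0,0,0,0,0.02,-0.16,-0.06,0,2,0,0,0.02,-0.196,-0.12,-0.005,4,0,0,0.02,-0.196,-0.17,-0.01,6,0,0,0.02,-0.196,-0.22,-0.015,8,0,0,0.02,-0.196,-0.27,-0.02,10,0,0,0.02,-0.196,-0.32,-0.021,12,0,0,0.02,-0.196,-0.36,-0.021,14,0,0,0.02,-0.196,-0.4,-0.021,16,0,0,0.02,-0.196,-0.406,-0.021,18,0,0,0.02,-0.196,-0.406,-0.021,20,0,0])

```text
clock: 4.65
tcp_pos: [0.6147, -0.2164, 0.1996]
orientation: [0.924, 1.365, -0.926]
contact_force: [-0.3, 0.4, -0.5]
grip_width: 0.0331
```

Emit:
carry_out(targets=[0.02,0,0,0,2,0,0,0.02,0,0,0,4,0,0,0.02,0,0,0,6,0,0,0.02,0,0,0,7.5,0,0,0.02,0,0,0,7.5,0,0,0.02,0,0,0,7.5,0,0])

```text
clock: 5.4
tcp_pos: [0.6145, -0.2162, 0.1994]
orientation: [1.406, 1.068, -1.408]
contact_force: [-0.5, 0.7, -0.5]
grip_width: 0.033
```

```bash
cat >> h.py <<'E'
import json
def look(name):
    c=r.camera_info('wrist'); snap('wrist',name+'.png',None,1.25)
    json.dump({k:np.array(v).tolist() for k,v in c.items()},open(name+'.json','w'))
E
python3 - <<'E'
from h import *
go([.615,-.2155,.20],-15.5); look('w2')
E
```

```text
yaw -15.6 shift [-0.0006  0.0003 -0.0008] turn [-0.02  0.01  0.01] q7 0.37 t 5.4 F [-0.5  0.7 -0.5] w 0.033
```

View pics/w2.png

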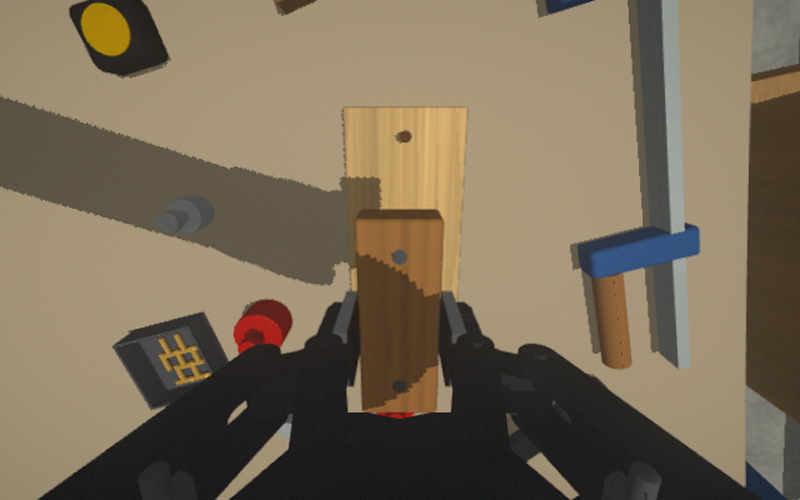

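Panel's far end corners are at (343,107) and (468,107), with the dowel at (404,136). In the hand, the cleat's end is at columns 357–442 and its holes are at (399,257) and (400,386).

Run:
```python
from h import *
c=json.load(open('w2.json')); f=lambda u:(np.array(u,float)+.5)/1.25-.5
P=pix2w(c,f([(343,107),(468,107),(344,270),(464,270)]),.018); D=pix2w(c,f([(404,136)]),.04)[0]
print(P.round(4)); 
ang=np.degrees(np.arctan2(*(P[1]-P[0])[1::-1])); print('xdir',ang,'sides',np.degrees(np.arctan2(*(P[2]-P[0])[1::-1])),np.degrees(np.arctan2(*(P[3]-P[1])[1::-1])),'w',np.linalg.norm(P[1]-P[0]))
for a in (ang,-15.5):
  a=np.radians(a); x=np.array([np.cos(a),np.sin(a)]); y=np.array([-x[1],x[0]])
  print('origin from end',((P[0]+P[1])/2)[:2]-.1*y,'from dowel',D[:2]-.075*y)
s=r.get_obs(); z=s['tcp_pos'][2]+.0162
H=pix2w(c,f([(399,257),(400,386)]),z); print('holes',H.round(4),'ctr',H.mean(0),'dir',np.degrees(np.arctan2(*(H[0]-H[1])[1::-1])),np.linalg.norm(H[0]-H[1]), 'tcp',s['tcp_pos'])
```

```text
[[ 0.5941 -0.1083  0.018 ]
 [ 0.6995 -0.1377  0.018 ]
 [ 0.5467 -0.2543  0.018 ]
 [ 0.6634 -0.2867  0.018 ]]
xdir -15.564547492223303 sides -107.96685399306122 -103.61549931465376 w 0.10946132185344899
origin from end [ 0.61996779 -0.21930234] from dowel [ 0.61879066 -0.21801521]
origin from end [ 0.62007633 -0.2193325 ] from dowel [ 0.61887207 -0.21803783]
holes [[ 0.623  -0.1877  0.2157]
 [ 0.6072 -0.2461  0.2157]] ctr [ 0.6151165  -0.21686173  0.2157182 ] dir 74.8683338147582 0.060508927543391766 tcp [ 0.61458784 -0.21628185  0.1995182 ]
```

Run:
```python
from h import *
go([.6185,-.2175,.08],-15.5)
```

```text
yaw -15.6 shift [ 0.1195  0.0042 -0.    ] turn [-0.03  0.01  0.01] q7 0.37 t 5.45 F [ 0.6 -0.5 -0.6] w 0.0331
```

Emit:
carry_out(targets=[0.02,0.05,0.004,0,0,0,0,0.02,0.1,0.004,0,0,0,0,0.02,0.12,0.004,0,0,0,0,0.02,0.12,0.004,0,0,0,0,0.02,0.12,0.004,0,0,0,0,0.02,0.12,0.004,0,0,0,0])

```text
clock: 6.2
tcp_pos: [0.6195, -0.2181, 0.0815]
orientation: [1.407, 1.065, -1.406]
contact_force: [-1.8, 0.5, -0.3]
grip_width: 0.0335
```

Run:
```python
from h import *
go([.6185,-.2175,.08],-15.5); look('w3')
```

```text
yaw -15.6 shift [ 0.0015 -0.0011 -0.0003] turn [-0.03  0.01 -0.03] q7 0.45 t 6.2 F [-1.8  0.5 -0.3] w 0.0335
```

View pics/w3.png

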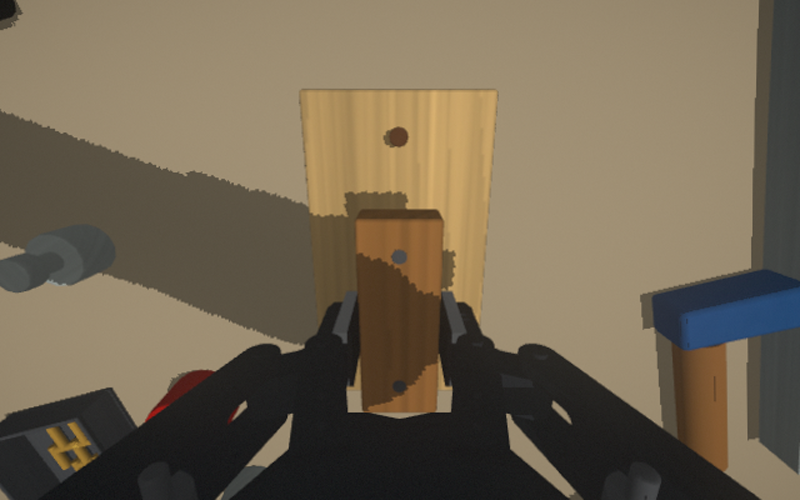

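Panel end corners are at (300,90) and (497,90), with the dowel at (399,137). The cleat holes are at (399,257) and (400,386), so it is lined up with the dowel.

```bash
cat > m3.py <<'E'
from h import *
def run(name,cor,dow,holes):
    c=json.load(open(name+'.json')); f=lambda u:(np.array(u,float)+.5)/1.25-.5
    P=pix2w(c,f(cor),.018); D=pix2w(c,f([dow]),.04)[0]
    ang=np.degrees(np.arctan2(*(P[1]-P[0])[1::-1])); print('xdir',ang,'w',np.linalg.norm(P[1]-P[0]))
    a=np.radians(-15.4); x=np.array([np.cos(a),np.sin(a)]); y=np.array([-x[1],x[0]])
    print('origin from end',((P[0]+P[1])/2)[:2]-.1*y,'from dowel',D[:2]-.075*y)
    s=r.get_obs(); H=pix2w(c,f(holes),s['tcp_pos'][2]+.0162)
    print('ctr',H.mean(0),'dir',np.degrees(np.arctan2(*(H[0]-H[1])[1::-1])),'tcp',s['tcp_pos'])
run('w3',[(300,90),(497,90)],(399,137),[(399,257),(400,386)])
E
python3 m3.py
```

```text
xdir -15.556074476943579 w 0.10836675723590898
origin from end [ 0.61989871 -0.21939956] from dowel [ 0.62014031 -0.2188972 ]
ctr [ 0.61997517 -0.21886997  0.09738258] dir 74.84358184356914 tcp [ 0.61932029 -0.21787701  0.08118258]
```

Emit:
carry_out(targets=[0.02,0.03,0,0,0,0,0,0.02,0.045,0,0,0,0,0,0.02,0.053,0,0,0,0,0,0.02,0.058,0,0,0,0,0,0.02,0.058,0,0,0,0,0,0.02,0.058,0,0,0,0,0])

```text
clock: 7.0
tcp_pos: [0.6198, -0.2182, 0.0237]
orientation: [1.408, 1.065, -1.406]
contact_force: [-0.2, -0.2, -0.7]
grip_width: 0.0331
```

Emit:
carry_out(targets=[0.02,0.001,-0.0003,0,0,0,0,0.02,0.0025,-0.0003,0,0,0,0,0.02,0.003,-0.0003,0,0,0,0,0.055,0.002,-0.0003,0,0,0,0,0.055,0.002,-0.0003,0,0,0,0,0.055,0.002,-0.0003,0,0,0,0,0.055,0.002,-0.0003,0,0,0,0,0.06,-0.02,0,0,0,0,0,0.085,-0.06,0,0,0,0,0,0.085,-0.11,0,0,0,0,0,0.085,-0.16,0,0,0,0,0,0.085,-0.16,0,0,0,0,0])

```text
clock: 8.5
tcp_pos: [0.6217, -0.2198, 0.1899]
orientation: [1.411, 1.056, -1.399]
contact_force: [-0.3, -0.4, -0.2]
grip_width: 0.0849
```

Run:
```python
from h import *
go([.4516,.3956,.14],22+90); go([.4516,.3956,.14],22)
```

```text
yaw -15.7 shift [ 0.0453 -0.3306 -0.5467] turn [-25.53   0.16  -0.07] q7 0.38 t 8.5 F [-0.3 -0.4 -0.2] w 0.0849
yaw -15.7 shift [ 0.0453 -0.3306 -0.5467] turn [-7.53  0.06 -0.13] q7 0.38 t 8.5 F [-0.3 -0.4 -0.2] w 0.0849
```

Emit:
carry_out(targets=[0.085,0,-0.331,-0.547,-7.5,0,0,0.085,0,-0.331,-0.547,-7.5,0,0,0.085,0,-0.331,-0.547,-7.5,0,0,0.085,0,-0.331,-0.547,-7.5,0,0,0.085,0,-0.331,-0.547,-7.5,0,0,0.085,0,-0.331,-0.547,-7.5,0,0,0.085,0.02,-0.331,-0.547,-7.5,0,0,0.085,0.04,-0.331,-0.547,-7.5,0,0,0.085,0.045,-0.331,-0.547,-7.5,0,0,0.085,0.045,-0.331,-0.547,-7.5,0,0,0.085,0.045,-0.331,-0.547,-7.5,0,0,0.085,0.045,-0.331,-0.547,-7.5,0,0])

```text
clock: 10.0
tcp_pos: [0.4507, 0.3963, 0.14]
orientation: [0.923, 1.354, -0.919]
contact_force: [-0.5, -1.1, 0.3]
grip_width: 0.0849
```

Run:
```python
from h import *
go([.4516,.3956,.14],22); look('w4')
```

```text
yaw 21.9 shift [0.     0.0005 0.001 ] turn [-0.01  0.1  -0.1 ] q7 -0.15 t 10.0 F [-0.5 -1.1  0.3] w 0.0849
```

View pics/w4.png

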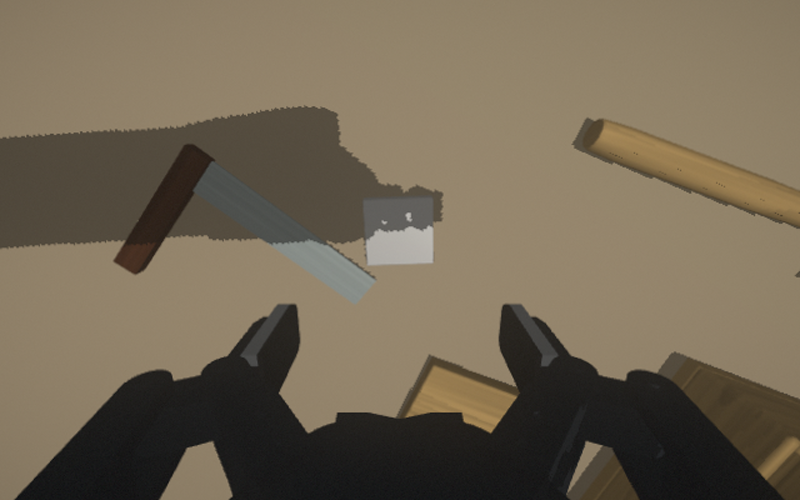

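Pad corners are at (363,199), (433,197), (434,263) and (368,265). The saw blade tip at (375,280) is close to the left side, so I'll pinch along the image's vertical direction instead (yaw +90°).

Run:
```python
from h import *
c=json.load(open('w4.json'))
p=quad(c,[(363,199),(433,197),(434,263),(368,265)],.012)
b=quad(c,[(376,278),(376,278),(358,303),(358,303)],.003)
go([p[0],p[1],.05],112)
```

```text
ctr [0.453  0.3957 0.012 ] len [56, 55, 56, 55] ang [np.float64(114.5), np.float64(23.5), np.float64(-65.4), np.float64(-156.4)]
ctr [0.4474 0.3322 0.003 ] len [29, 0, 29, 0] ang [np.float64(77.6), np.float64(0.0), np.float64(-102.4), np.float64(0.0)]
yaw 21.8 shift [ 0.0905  0.0006 -0.0014] turn [-18.05   0.17   0.  ] q7 -0.15 t 10.05 F [ 0.5 -1.3 -0.1] w 0.0845
```

Emit:
carry_out(targets=[0.085,0.02,0,-0.001,-2.1,0,0,0.085,0.04,0,-0.001,-4.2,0,0,0.085,0.06,0,-0.001,-6.3,0,0,0.085,0.07,0,-0.001,-8.4,0,0,0.085,0.08,0,-0.001,-10.5,0,0,0.085,0.08,0,-0.001,-12.6,0,0,0.085,0.08,0,-0.001,-14.7,0,0,0.085,0.08,0,-0.001,-16.8,0,0,0.085,0.08,0,-0.001,-18.4,0,0,0.085,0.08,0,-0.001,-18.4,0,0,0.085,0.08,0,-0.001,-18.4,0,0])

```text
clock: 11.42
tcp_pos: [0.4534, 0.3936, 0.0608]
orientation: [-0.328, 1.536, 0.315]
contact_force: [0.8, 0.5, 0.1]
grip_width: 0.0852
```

Run:
```python
from h import *
go([.453,.3957,.002],114)
```

```text
yaw 113.5 shift [ 0.0588  0.0027 -0.0001] turn [-0.1   0.11  0.12] q7 1.2 t 11.425 F [0.8 0.5 0.1] w 0.0852
```

Emit:
carry_out(targets=[0.085,0.03,0.003,0,-0.1,0.11,0.12,0.085,0.05,0.003,0,-0.1,0.11,0.12,0.085,0.06,0.003,0,-0.1,0.11,0.12,0.085,0.06,0.003,0,-0.1,0.11,0.12,0.085,0.06,0.003,0,-0.1,0.11,0.12,0.04,0.06,0.003,0,-0.1,0.11,0.12,0.04,0.06,0.003,0,-0.1,0.11,0.12,0.04,0.06,0.003,0,-0.1,0.11,0.12,0.04,0.06,0.003,0,-0.1,0.11,0.12])

```text
clock: 12.55
tcp_pos: [0.4533, 0.3964, 0.0017]
orientation: [-0.328, 1.545, 0.329]
contact_force: [-0.7, -1.0, 6.3]
grip_width: 0.0546
```

Run:
```python
from h import *
go([.62,-.219,.18],-15.5);go([.62,-.219,.18],74.5)
```

```text
yaw 114.0 shift [-0.1788 -0.6299 -0.0977] turn [ 2.59e+01 -1.00e-02 -1.00e-02] q7 1.22 t 12.55 F [-0.7 -1.   6.3] w 0.0546
yaw 114.0 shift [-0.1788 -0.6299 -0.0977] turn [ 7.9   0.   -0.01] q7 1.22 t 12.55 F [-0.7 -1.   6.3] w 0.0546
```

Emit:
carry_out(targets=[0.04,-0.05,0,0,0,0,0,0.04,-0.1,-0.02,0,1,0,0,0.04,-0.15,-0.07,-0.01,3,0,0,0.04,-0.178,-0.13,-0.02,5,0,0,0.04,-0.178,-0.19,-0.03,7,0,0,0.04,-0.178,-0.25,-0.04,9,0,0,0.04,-0.178,-0.31,-0.05,11,0,0,0.04,-0.178,-0.37,-0.06,13,0,0,0.04,-0.178,-0.43,-0.07,15,0,0,0.04,-0.178,-0.49,-0.08,17,0,0,0.04,-0.178,-0.55,-0.09,19,0,0,0.04,-0.178,-0.6,-0.095,21,0,0])

```text
clock: 14.05
tcp_pos: [0.6103, -0.1934, 0.1796]
orientation: [1.099, 1.276, -1.097]
contact_force: [0.2, 0.9, -0.1]
grip_width: 0.0546
```

Run:
```python
from h import *
go([.62,-.219,.11],-15.5)
```

```text
yaw 8.6 shift [0.0696 0.0057 0.0267] turn [ 4.81 -0.01 -0.01] q7 0.68 t 14.05 F [ 0.2  0.9 -0.1] w 0.0546
```

Emit:
carry_out(targets=[0.04,0.01,0.006,0.027,2,0,0,0.04,0.03,0.006,0.027,4,0,0,0.04,0.05,0.006,0.027,4.8,0,0,0.04,0.07,0.006,0.027,4.8,0,0,0.04,0.07,0.006,0.027,4.8,0,0,0.04,0.07,0.006,0.027,4.8,0,0])

```text
clock: 14.8
tcp_pos: [0.6207, -0.2194, 0.1103]
orientation: [1.406, 1.069, -1.403]
contact_force: [-0.1, -0.2, 0.3]
grip_width: 0.0545
```

Run:
```python
from h import *
go([.62,-.219,.052],-15.5); look('w5')
```

```text
yaw -15.4 shift [ 0.0583 -0.0009 -0.0002] turn [ 0.02 -0.01 -0.02] q7 0.41 t 14.8 F [-0.1 -0.2  0.3] w 0.0545
```

View pics/w5.png

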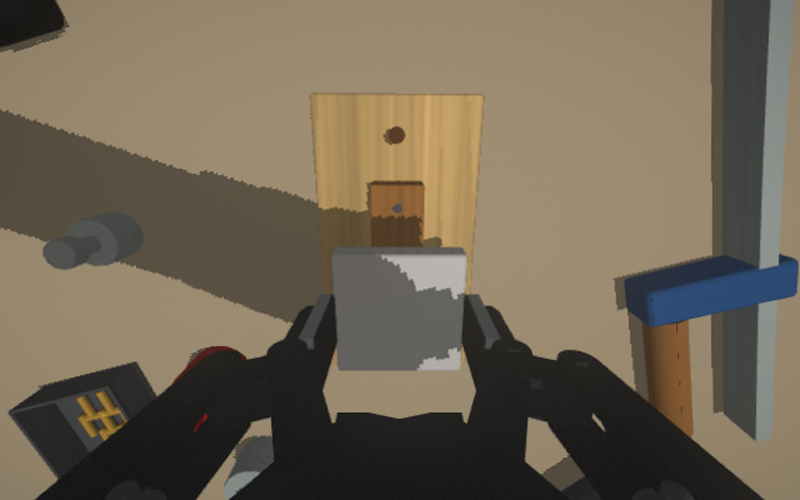

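Cleat on the panel: end corners (369,184) and (424,184), hole (397,208), dowel (397,134). Pad top face: (333,254), (467,254), (461,370), (340,370).

Run:
```python
from h import *
c=json.load(open('w5.json')); f=lambda u:(np.array(u,float)+.5)/1.25-.5
s=r.get_obs(); p=quad(c,[(333,254),(467,254),(461,370),(340,370)],s['tcp_pos'][2]+.0103)
C=pix2w(c,f([(369,184),(424,184),(397,208)]),.038); D=pix2w(c,f([(397,134)]),.04)[0]
a=np.radians(-15.5); y=np.array([-np.sin(a),np.cos(a)])
print('cleat from end',(C[:2].mean(0)[:2]-.045*y),'from hole',C[2][:2]-.03*y,'dowel->origin',D[:2]-.075*y,'tcp',s['tcp_pos'])
```

```text
ctr [ 0.622  -0.2185  0.1209] len [56, 55, 56, 55] ang [np.float64(74.8), np.float64(-15.4), np.float64(-104.9), np.float64(164.6)]
cleat from end [ 0.62004158 -0.21779057] from hole [ 0.62031535 -0.21801288] dowel->origin [ 0.62020943 -0.21825663] tcp [ 0.6208848  -0.21949987  0.11060003]
```

Emit:
carry_out(targets=[0.04,0.03,-0.002,0,0,0,0,0.04,0.055,-0.002,0,0,0,0,0.04,0.064,-0.002,0,0,0,0,0.04,0.068,-0.002,0,0,0,0,0.04,0.07,-0.002,0,0,0,0,0.04,0.071,-0.002,0,0,0,0,0.04,0.0715,-0.002,0,0,0,0,0.04,0.0715,-0.002,0,0,0,0])

```text
clock: 15.85
tcp_pos: [0.6195, -0.2191, 0.0398]
orientation: [1.406, 1.068, -1.402]
contact_force: [-0.0, 1.4, 5.0]
grip_width: 0.0544
```

Emit:
carry_out(targets=[0.07,0,0,0,0,0,0,0.07,0,0,0,0,0,0,0.07,0,0,0,0,0,0,0.07,-0.02,0,0,0,0,0,0.085,-0.06,0,0,0,0,0,0.085,-0.11,0,0,0,0,0,0.085,-0.13,0,0,0,0,0,0.085,-0.13,0,0,0,0,0])

```text
clock: 16.85
tcp_pos: [0.62, -0.2195, 0.1719]
orientation: [1.408, 1.065, -1.399]
contact_force: [0.2, 0.3, -0.4]
grip_width: 0.0849
```

Run:
```python
from h import *
go([.4432,-.384,.17],0)
```

```text
yaw -15.4 shift [ 0.0008 -0.1268  0.2055] turn [-3.08 -0.01 -0.08] q7 0.38 t 16.85 F [ 0.2  0.3 -0.4] w 0.0849
```

Emit:
carry_out(targets=[0.085,0,-0.127,0.205,-3.1,0,0,0.085,0,-0.127,0.205,-3.1,0,0,0.085,0,-0.127,0.205,-3.1,0,0,0.085,0,-0.127,0.205,-3.1,0,0,0.085,0,-0.127,0.205,-3.1,0,0,0.085,0,-0.127,0.205,-3.1,0,0,0.085,0,-0.127,0.205,-3.1,0,0])

```text
clock: 17.73
tcp_pos: [0.4443, -0.3818, 0.17]
orientation: [1.209, 1.207, -1.201]
contact_force: [0.6, -0.8, -0.1]
grip_width: 0.0852
```

Run:
```python
from h import *
go([.4432,-.384,.17],0); look('w6')
```

```text
yaw 0.3 shift [-0.     -0.0011  0.0022] turn [ 0.05 -0.01 -0.07] q7 0.96 t 17.725 F [ 0.6 -0.8 -0.1] w 0.0852
```

View pics/w6.png

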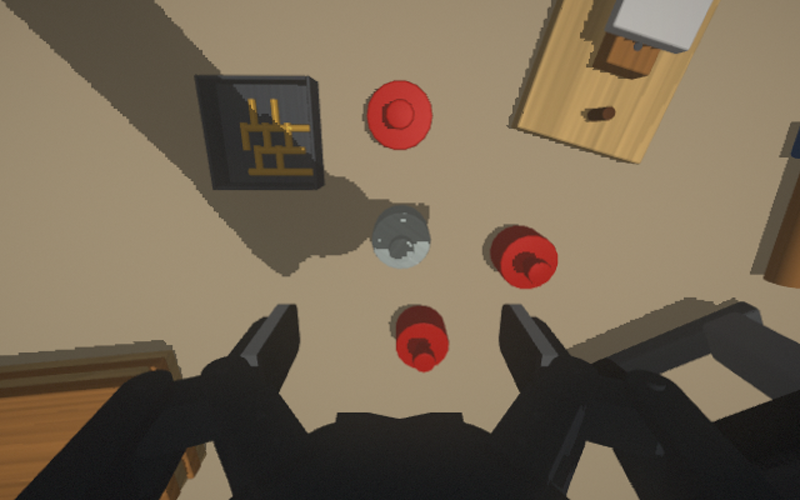

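Large weight: cylinder top circle centred at about (401,238), r≈30, knob at about (402,247). The nearest red starts at column 486, so I'll approach with a 70 mm opening.

Run:
```python
from h import *
c=json.load(open('w6.json')); f=lambda u:(np.array(u,float)+.5)/1.25-.5
a=pix2w(c,f([(401,238),(371,238),(431,238)]),.036);b=pix2w(c,f([(402,247)]),.06)
print(a.round(4),b.round(4)); go([a[0][0],a[0][1],.006],0)
```

```text
[[ 0.4472 -0.3887  0.036 ]
 [ 0.4221 -0.3888  0.036 ]
 [ 0.4723 -0.3886  0.036 ]] [[ 0.4477 -0.3889  0.06  ]]
yaw 0.3 shift [0.1642 0.0019 0.0068] turn [ 0.05 -0.01 -0.07] q7 0.96 t 17.775 F [-0.4 -0.  -0.3] w 0.0849
```

Emit:
carry_out(targets=[0.072,0.04,0.002,0.007,0,0,0,0.072,0.08,0.002,0.007,0,0,0,0.072,0.11,0.002,0.007,0,0,0,0.072,0.14,0.002,0.007,0,0,0,0.072,0.158,0.002,0.007,0,0,0,0.072,0.163,0.002,0.007,0,0,0,0.072,0.163,0.002,0.007,0,0,0,0.03,0.163,0.002,0.007,0,0,0,0.03,0.163,0.002,0.007,0,0,0,0.03,0.163,0.002,0.007,0,0,0,0.03,0.163,0.002,0.007,0,0,0,0.03,0.163,0.002,0.007,0,0,0], squeeze=60)

```text
clock: 19.27
tcp_pos: [0.4478, -0.3895, 0.0085]
orientation: [1.209, 1.205, -1.2]
contact_force: [-0.8, 1.0, 6.1]
grip_width: 0.0479
```

Run:
```python
from h import *
go([.6205,-.2182,.16],-15.5)
```

```text
yaw 0.3 shift [-0.1502  0.1746 -0.1705] turn [ 3.15 -0.01 -0.09] q7 1.12 t 19.275 F [-0.8  1.   6.1] w 0.0479
```

Emit:
carry_out(targets=[0.03,-0.02,0,0,0,0,0,0.03,-0.06,0,0,0,0,0,0.03,-0.1,0,0,0,0,0,0.03,-0.13,0.03,-0.03,0.5,0,0,0.03,-0.15,0.07,-0.07,1,0,0,0.03,-0.15,0.11,-0.11,2,0,0,0.03,-0.15,0.15,-0.145,3,0,0,0.03,-0.15,0.17,-0.165,3.15,0,0,0.03,-0.15,0.1745,-0.1705,3.15,0,0,0.03,-0.15,0.1745,-0.1705,3.15,0,0,0.03,-0.15,0.1745,-0.1705,3.15,0,0])

```text
clock: 20.65
tcp_pos: [0.6188, -0.2199, 0.1602]
orientation: [1.411, 1.062, -1.402]
contact_force: [0.1, -1.0, -5.7]
grip_width: 0.0484
```

Run:
```python
from h import *
go([.6205,-.2182,.16],-15.5); look('w7'); print(r.get_obs()['tcp_pos'])
```

```text
yaw -15.7 shift [ 0.0002  0.0011 -0.0021] turn [-0.03 -0.01 -0.08] q7 0.39 t 20.65 F [ 0.1 -1.  -5.7] w 0.0484
[ 0.61896027 -0.21991     0.16020328]
```

View pics/w7.png

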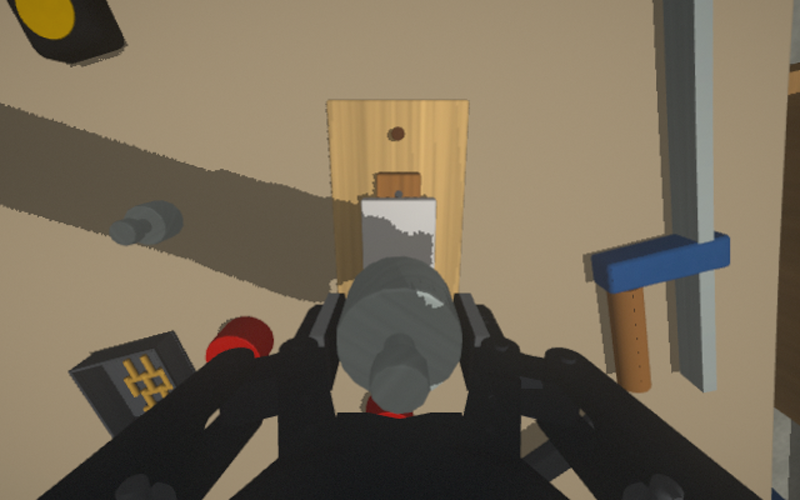

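Pad's far edge corners are at (361,200) and (436,200). The held weight spans columns 337–462, its rim's far edge is at row 257, and its knob top is at about (399,385).

Run:
```python
from h import *
c=json.load(open('w7.json')); f=lambda u:(np.array(u,float)+.5)/1.25-.5
t=r.get_obs()['tcp_pos']; a=np.radians(-15.5); y=np.array([-np.sin(a),np.cos(a)])
P=pix2w(c,f([(361,200),(436,200)]),.050); print('pad',P.mean(0)[:2]-.028*y,np.linalg.norm(P[1]-P[0]))
E=pix2w(c,f([(399.5,257)]),t[2]+.0275)[0]; K_=pix2w(c,f([(399,388),(369,385),(429,385)]),t[2]+.0515)
print('weight from rim',E[:2]-.025*y,'knob',K_[:,:2],'tcp',t)
D=pix2w(c,f([(397,134)]),.04)[0]; print('dowel org',D[:2]-.075*y)
go([.6205,-.2182,.16],-15.5)
```

```text
pad [ 0.62023297 -0.21868851] 0.055569762278007966
weight from rim [ 0.62167944 -0.21168576] knob [[ 0.61832715 -0.22219348]
 [ 0.60941843 -0.21844669]
 [ 0.62787077 -0.22372184]] tcp [ 0.61896027 -0.21991     0.16020328]
dowel org [ 0.61922001 -0.21879593]
yaw -15.7 shift [ 0.0002  0.001  -0.0021] turn [-0.03 -0.01 -0.08] q7 0.39 t 20.7 F [-0.1  0.2 -5.8] w 0.0482
```

Run:
```python
from h import *
c=json.load(open('w7.json')); f=lambda u:(np.array(u,float)+.5)/1.25-.5
t=r.get_obs()['tcp_pos']; a=np.radians(-15.5); y=np.array([-np.sin(a),np.cos(a)])
for z in (t[2]-.0085,): print('bottom rim',pix2w(c,f([(399.5,257)]),z)[0][:2]-.025*y)
print('knob',pix2w(c,f([(399,383)]),t[2]+.0515)[0])
# predicted outline if centred at tcp
th=np.linspace(0,6.28,60)
for z,rad in((-.0085,.025),(.0275,.025),(.0515,.01)):
    q=w2pix(c,np.c_[t[0]+rad*np.cos(th),t[1]+rad*np.sin(th),0*th+t[2]+z])*1.25; print(z,q.min(0).round(),q.max(0).round())
```

```text
bottom rim [ 0.61854672 -0.22408903]
knob [ 0.61884068 -0.22035512  0.21170328]
-0.0085 [346. 248.] [449. 342.]
0.0275 [333. 279.] [463. 393.]
0.0515 [367. 355.] [430. 407.]
```

Run:
```python
from h import *
im=cv2.imread('pics/raw_w7.png')[190:340,220:420]
im=cv2.convertScaleAbs(im,alpha=1.8,beta=20)
cv2.imwrite('pics/w7c.png',cv2.resize(im,None,fx=4,fy=4,interpolation=cv2.INTER_CUBIC))
```

```text
(no output)
```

View pics/w7c.png

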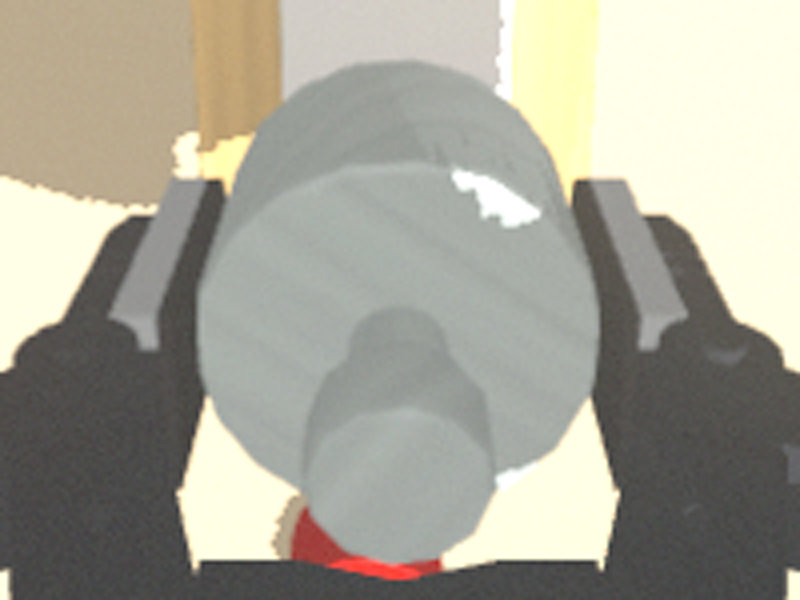

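The weight reads slightly smaller and lower than predicted, so it may have slipped in the grip. I'll fit its pose, tilt included.

Run:
```python
from h import *
from scipy.optimize import least_squares
c=json.load(open('w7.json')); t=r.get_obs()['tcp_pos']; T=rot(r.get_obs()['orientation'])
g=lambda u,v:((u+.5)/4-.5+220,(v+.5)/4-.5+190)
th=np.linspace(0,2*np.pi,181)
obs=dict(bt=g(0,60)[1],tt=g(0,162)[1],tl=g(198,0)[0],tr=g(600,0)[0],kl=g(305,0)[0],kr=g(492,0)[0],kt=g(0,405)[1],kb=g(0,562)[1])
def circ(p,h,rad):
    q=np.c_[0*th-h,rad*np.cos(th),rad*np.sin(th)]           # tool axes, up=-x
    q=R.from_rotvec([0,p[3],0]).apply(q)
    w=w2pix(c,t+T.apply(q+p[:3])); return w.min(0),w.max(0)
def res(p):
    b,t_,k=circ(p,0,.025),circ(p,.036,.025),circ(p,.06,.01)
    return [b[0][1]-obs['bt'],t_[0][1]-obs['tt'],t_[0][0]-obs['tl'],t_[1][0]-obs['tr'],k[0][0]-obs['kl'],k[1][0]-obs['kr'],k[0][1]-obs['kt'],k[1][1]-obs['kb']]
for fix in (1,0):
    f=(lambda p:res([*p[:3],0])) if fix else res
    s=least_squares(f,[.0085,0,0,0.01],x_scale=[.001,.001,.001,.01],diff_step=1e-4)
    print('tool offs mm',(s.x[:3]*1000).round(1),'tilt deg',np.degrees(s.x[3]).round(1),'res',np.round(s.fun,1))
```

```text
tool offs mm [11.4  0.5  4.9] tilt deg 0.6 res [ 0.5  0.5 -0.2  0.  -0.7  0.9 -1.   0.2]
tool offs mm [12.   0.5  4.5] tilt deg 0.9 res [-0.3  0.7 -0.  -0.2 -0.6  0.7 -0.4 -0.1]
```

Run:
```python
from h import *
go([.6210,-.2148,.070],-15.5)
```

```text
yaw -15.7 shift [ 0.0902 -0.0001 -0.0054] turn [-0.03 -0.01 -0.08] q7 0.39 t 20.7 F [-0.1  0.2 -5.8] w 0.0482
```

Emit:
carry_out(targets=[0.03,0.03,0,-0.005,0,0,0,0.03,0.06,0,-0.005,0,0,-0.05,0.03,0.08,0,-0.005,0,0,-0.05,0.03,0.09,0,-0.005,0,0,-0.05,0.03,0.09,0,-0.005,0,0,-0.05,0.03,0.09,0,-0.005,0,0,-0.05])

```text
clock: 21.45
tcp_pos: [0.6217, -0.2157, 0.0713]
orientation: [1.41, 1.064, -1.404]
contact_force: [0.2, 0.2, -5.9]
grip_width: 0.048
```

Run:
```python
from h import *
go([.6202,-.2187,.0595],-15.5); look('w8'); print(r.get_obs()['tcp_pos'])
im=cv2.imread('pics/raw_w8.png')[70:340,180:460]
im=cv2.convertScaleAbs(im,alpha=1.6,beta=10)
cv2.imwrite('pics/w8c.png',cv2.resize(im,None,fx=2.2,fy=2.2,interpolation=cv2.INTER_CUBIC))
```

```text
yaw -15.7 shift [ 0.0118 -0.0007  0.0033] turn [-0.03 -0.01 -0.06] q7 0.44 t 21.45 F [ 0.2  0.2 -5.9] w 0.048
[ 0.62171379 -0.21566432  0.07134729]
```

View pics/w8c.png

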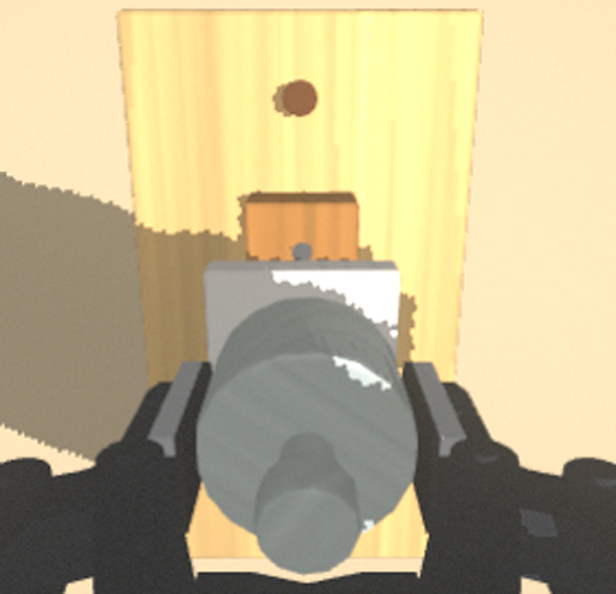

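Pad's far edge corners are at (206,269) and (399,269) in the crop. Weight: bottom rim row 297, top rim row 352, columns 196–417, knob columns 256–360, knob lowest row 574.

```bash
cat > fit.py <<'E'
from h import *
from scipy.optimize import least_squares
def fit(name,obs,g,R1,h1,H,z0):
    """obs: bt,tt,tl,tr,kl,kr,kb crop px; returns centre in world of underside"""
    c=json.load(open(name+'.json')); t=r.get_obs()['tcp_pos']; T=rot(r.get_obs()['orientation']); th=np.linspace(0,2*np.pi,181)
    def circ(p,h,rad):
        w=w2pix(c,t+T.apply(np.c_[0*th-h,rad*np.cos(th),rad*np.sin(th)]+p)); return w.min(0),w.max(0)
    def res(p):
        b,a,k=circ(p,0,R1),circ(p,h1,R1),circ(p,H,.01)
        m=dict(bt=b[0][1],tt=a[0][1],tl=a[0][0],tr=a[1][0],kl=k[0][0],kr=k[1][0],kb=k[1][1])
        return [m[k]-g(v,v)[1 if k in('bt','tt','kb') else 0] for k,v in obs.items()]
    s=least_squares(res,[z0,0,0],x_scale=.001,diff_step=1e-4)
    w=t+T.apply(s.x); print('tool offs mm',(s.x*1000).round(1),'world',w.round(4),'res',np.round(s.fun,1)); return w
E
python3 - <<'E'
from fit import *
g=lambda u,v:((u+.5)/2.2-.5+180,(v+.5)/2.2-.5+70)
w=fit('w8',dict(bt=297,tt=352,tl=196,tr=417,kl=256,kr=360,kb=574),g,.025,.036,.06,.01)
c=json.load(open('w8.json')); a=np.radians(-15.5); y=np.array([-np.sin(a),np.cos(a)])
P=pix2w(c,[g(206,269),g(399,269)],.05); print('pad',P.mean(0)[:2]-.028*y,np.linalg.norm(P[1]-P[0]))
D=pix2w(c,[g(301,98)],.04)[0]; print('dowel org',D[:2]-.075*y)
C=pix2w(c,[g(247,204),g(357,204)],.038); print('cleat',C.mean(0)[:2]-.045*y)
d=np.r_[P.mean(0)[:2]-.028*y-w[:2],0]; print('shift tool',rot(r.get_obs()['orientation']).inv().apply(d))
E
```

```text
tool offs mm [11.3  0.6  4.6] world [ 0.6211 -0.2203  0.0601] res [ 0.   0.6  0.1  0.6 -0.9  0.3 -0.5]
pad [ 0.62048853 -0.21817994] 0.054716896269660295
dowel org [ 0.62007125 -0.21871962]
cleat [ 0.62021262 -0.21875375]
shift tool [-3.63609273e-06 -1.17492908e-03 -1.87074753e-03]
```

Emit:
carry_out(targets=[0.03,0.003,-0.001,-0.002,0,0,0,0.03,0.006,-0.001,-0.002,0,0,0,0.03,0.007,-0.001,-0.002,0,0,0,0.03,0.008,-0.001,-0.002,0,0,0,0.03,0.009,-0.001,-0.002,0,0,0,0.03,0.01,-0.001,-0.002,0,0,0,0.03,0.01,-0.001,-0.002,0,0,0])

```text
clock: 22.38
tcp_pos: [0.6213, -0.2135, 0.0613]
orientation: [1.41, 1.064, -1.404]
contact_force: [0.1, -0.5, -5.7]
grip_width: 0.0479
```

Emit:
carry_out(targets=[0.03,0.0005,-0.0003,0,0,0,0,0.03,0.001,-0.0003,0,0,0,0,0.03,0.0015,-0.0003,0,0,0,0,0.03,0.002,-0.0003,0,0,0,0,0.03,0.002,-0.0003,0,0,0,0])

```text
clock: 23.0
tcp_pos: [0.621, -0.2133, 0.0592]
orientation: [1.41, 1.064, -1.404]
contact_force: [-0.1, 0.9, -5.7]
grip_width: 0.0475
```

Emit:
carry_out(targets=[0.03,0.0005,0,0,0,0,0,0.03,0.001,0,0,0,0,0,0.03,0.0015,0,0,0,0,0,0.03,0.0015,0,0,0,0,0])

```text
clock: 23.5
tcp_pos: [0.6211, -0.2134, 0.0586]
orientation: [1.411, 1.064, -1.403]
contact_force: [-3.9, 3.1, 5.9]
grip_width: 0.0482
```

Emit:
carry_out(targets=[0.03,-0.001,0,0,0,0,0,0.06,-0.001,0,0,0,0,0,0.07,-0.001,0,0,0,0,0,0.07,-0.001,0,0,0,0,0,0.075,-0.001,0,0,0,0,0,0.075,-0.03,0,0,0,0,0,0.085,-0.07,0,0,0,0,0,0.085,-0.11,0,0,0,0,0,0.085,-0.15,0,0,0,0,0,0.085,-0.15,0,0,0,0,0])

```text
clock: 24.75
tcp_pos: [0.622, -0.2147, 0.2122]
orientation: [1.414, 1.059, -1.399]
contact_force: [-0.2, -0.0, -0.3]
grip_width: 0.085
```

Run:
```python
from h import *
go([.5819,-.0027,.16],4); go([.5819,-.0027,.16],94); look('w9')
im=cv2.imread('pics/raw_w9.png')[50:300,160:480]
cv2.imwrite('pics/w9c.png',cv2.resize(im,None,fx=2.4,fy=2.4,interpolation=cv2.INTER_CUBIC))
```

```text
yaw -15.7 shift [ 0.0515 -0.0965 -0.1931] turn [-3.94  0.   -0.13] q7 0.35 t 24.75 F [-0.2 -0.  -0.3] w 0.085
yaw -15.7 shift [ 0.0515 -0.0965 -0.1931] turn [-21.94   0.11  -0.11] q7 0.35 t 24.75 F [-0.2 -0.  -0.3] w 0.085
```

View pics/w9c.png

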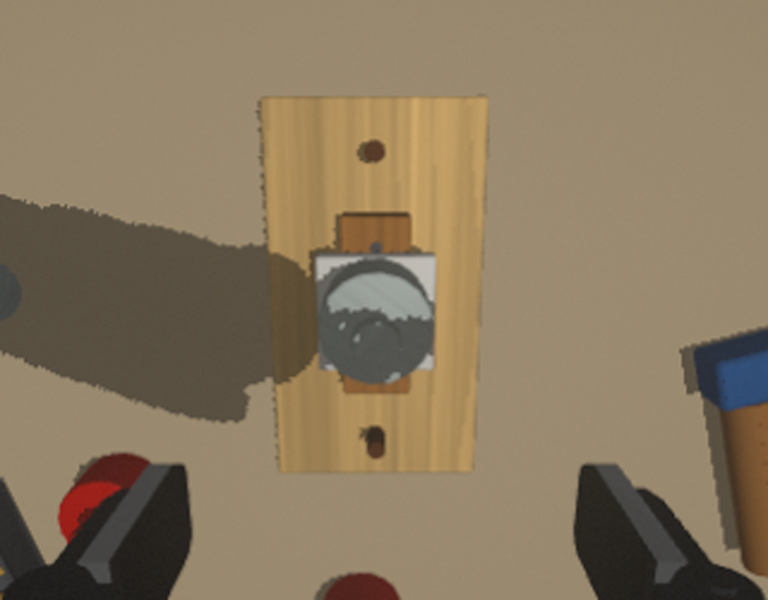

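The stack on the drawer front looks central: pad corners (316,254) and (435,254), weight columns 320–434, cleat ends at rows 215 and 393 between the dowels. Next, the block.

Emit:
carry_out(targets=[0.085,0.01,-0.02,-0.04,-2,0,0,0.085,0.02,-0.04,-0.08,-4,0,0,0.085,0.03,-0.06,-0.12,-6,0,0,0.085,0.04,-0.08,-0.16,-8,0,0,0.085,0.05,-0.0965,-0.193,-10,0,0,0.085,0.0515,-0.0965,-0.193,-12,0,0,0.085,0.0515,-0.0965,-0.193,-14,0,0,0.085,0.0515,-0.0965,-0.193,-16,0,0,0.085,0.0515,-0.0965,-0.193,-18,0,0,0.085,0.0515,-0.0965,-0.193,-20,0,0,0.085,0.0515,-0.0965,-0.193,-21.9,0.1,-0.1,0.085,0.0515,-0.0965,-0.193,-21.9,0.1,-0.1], squeeze=40)

```text
clock: 26.3
tcp_pos: [0.5799, -0.0019, 0.157]
orientation: [-0.05, 1.574, 0.052]
contact_force: [0.2, -0.7, 1.3]
grip_width: 0.0847
```

Run:
```python
from h import *
go([.5819,-.0027,.16],94); look('w10')
```

```text
yaw 93.7 shift [-0.003  -0.0009  0.0019] turn [-0.05 -0.05 -0.02] q7 1.68 t 26.3 F [ 0.2 -0.7  1.3] w 0.0847
```

View pics/w10.png

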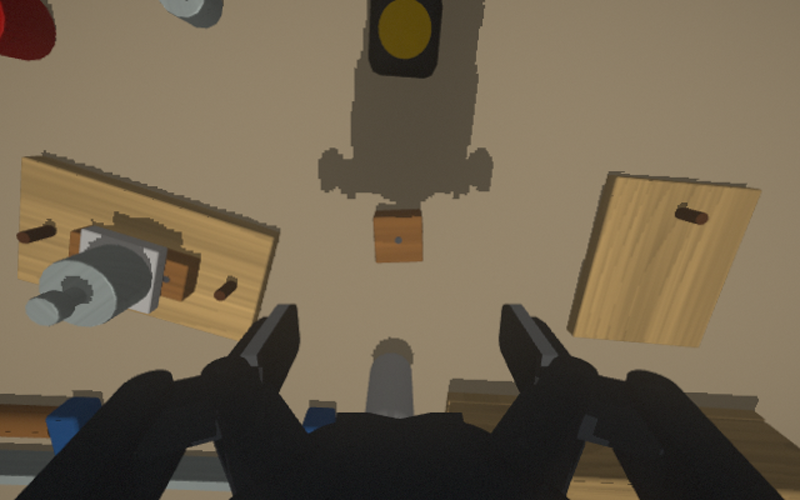

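Block top face: (374,216), (423,216), (423,262), (376,263), with its dot at (398,240). Side panel corners: (612,176), (761,189), (698,347), (570,335). Its dowel runs from base (682,212) to top (703,217).

Run:
```python
from h import *
c=json.load(open('w10.json')); f=lambda u:(np.array(u,float)+.5)/1.25-.5
p=quad(c,[(374,216),(423,216),(423,262),(376,263)],.028)
q=quad(c,[(612,176),(761,189),(698,347),(570,335)],.015)
D=pix2w(c,f([(703,217)]),.037)[0];print(D)
print('target from dowel',D[:2]+.0625*np.array([np.cos(-.024),np.sin(-.024)]),'from quad',q[:2]+.0125*np.array([1,-.024]))
go([p[0],p[1],.006],93.7)
```

```text
ctr [ 0.5864 -0.0016  0.028 ] len [40, 40, 40, 40] ang [np.float64(-175.0), np.float64(93.8), np.float64(5.0), np.float64(-85.0)]
ctr [0.6009 0.2278 0.015 ] len [148, 122, 149, 122] ang [np.float64(178.9), np.float64(88.6), np.float64(-1.2), np.float64(-92.0)]
[0.55006571 0.23198848 0.037     ]
target from dowel [0.61254771 0.23048863] from quad [0.61335547 0.22754052]
yaw 93.6 shift [ 0.1511 -0.0002  0.007 ] turn [-0.02 -0.04 -0.02] q7 1.67 t 26.35 F [-0.8  0.2  0.5] w 0.0851
```

Emit:
carry_out(targets=[0.085,0.05,0,0.007,-0.18,0,0,0.085,0.1,0,0.007,-0.18,0,0,0.085,0.13,0,0.007,-0.18,0,0,0.085,0.148,0,0.007,-0.18,0,0,0.085,0.151,0,0.007,-0.18,0,0,0.085,0.151,0,0.007,-0.18,0,0,0.025,0.151,0,0.007,-0.18,0,0,0.025,0.151,0,0.007,-0.18,0,0,0.025,0.151,0,0.007,-0.18,0,0,0.025,0.151,0,0.007,-0.18,0,0,0.025,0.151,0,0.007,-0.18,0,0,0.025,0.151,0,0.007,-0.18,0,0])

```text
clock: 27.85
tcp_pos: [0.587, -0.0013, 0.0069]
orientation: [-0.061, 1.573, 0.063]
contact_force: [-1.0, 0.7, 6.4]
grip_width: 0.0392
```

Run:
```python
from h import *
go([.613,.2285,.08],88.7); print(r.get_obs()['tcp_pos'])
```

```text
yaw 94.5 shift [-0.0728  0.2271  0.0438] turn [ 1.17 -0.03 -0.02] q7 1.76 t 27.85 F [-1.   0.7  6.4] w 0.0392
[ 0.58701054 -0.00125259  0.00694009]
```

Emit:
carry_out(targets=[0.025,-0.04,0,0,0,0,0,0.025,-0.09,0,0,0,0,0,0.025,-0.1,0.05,0.01,0.2,0,0,0.025,-0.1,0.1,0.02,0.4,0,0,0.025,-0.1,0.15,0.03,0.7,0,0,0.025,-0.1,0.2,0.04,1,0,0,0.025,-0.09,0.227,0.044,1.17,0,0,0.025,-0.075,0.227,0.044,1.17,0,0,0.025,-0.073,0.227,0.044,1.17,0,0,0.025,-0.073,0.227,0.044,1.17,0,0,0.025,-0.073,0.227,0.044,1.17,0,0])

```text
clock: 29.22
tcp_pos: [0.6138, 0.2271, 0.0808]
orientation: [0.021, 1.573, -0.019]
contact_force: [-0.1, 0.1, -1.0]
grip_width: 0.0393
```

Run:
```python
from h import *
go([.613,.2285,.08],88.7); print(r.get_obs()['tcp_pos']); look('w11')
```

```text
yaw 88.6 shift [ 0.0008  0.0014 -0.0008] turn [-0.03 -0.02 -0.02] q7 1.28 t 29.225 F [-0.1  0.1 -1. ] w 0.0393
[0.61375614 0.22705741 0.08081723]
```

View pics/w11.png

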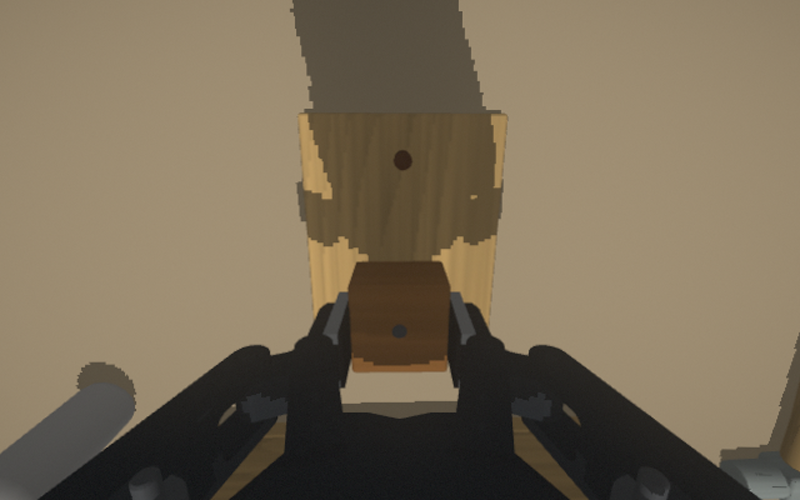

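Side panel: near end corners at (299,114) and (507,114), dowel at (402,160). The held block's dot is at (399,331), its top-face front corners at (349,289) and (450,289).

Run:
```python
from h import *
c=json.load(open('w11.json')); f=lambda u:(np.array(u,float)+.5)/1.25-.5
t=r.get_obs()['tcp_pos']; P=pix2w(c,f([(299,114),(507,114)]),.015); print('ang',np.degrees(np.arctan2(*(P[0]-P[1])[1::-1])),np.linalg.norm(P[1]-P[0]))
a=np.radians(-1.4); x=np.array([np.cos(a),np.sin(a)])
D=pix2w(c,f([(402,160)]),.037)[0]
T1=P.mean(0)[:2]+.0875*x; T2=D[:2]+.0625*x; print('target end',T1,'dowel',T2)
z=t[2]-.0069+.028; B=pix2w(c,f([(399,331)]),z)[0]; E=pix2w(c,f([(349,289),(450,289)]),z)
print('block dot',B[:2],'edge',E.mean(0)[:2]+.02*x,np.linalg.norm(E[1]-E[0]),'tcp',t)
go([*((T1+T2)/2+t[:2]-B[:2]),.0219],88.6)
```

```text
ang -91.38549569965735 0.1181413394201425
target end [0.61451218 0.22904532] dowel [0.61337555 0.22828978]
block dot [0.61381658 0.22652055] edge [0.61530337 0.22668298] 0.03919942051307854 tcp [0.61369586 0.22740218 0.08084593]
yaw 88.6 shift [0.0589 0.0021 0.0002] turn [-0.   -0.02 -0.02] q7 1.28 t 29.275 F [ 0.6 -0.4 -0.8] w 0.0392
```

Emit:
carry_out(targets=[0.025,0.03,0.002,0,0,0,0,0.025,0.048,0.002,0,0,0,0,0.025,0.054,0.002,0,0,0,0,0.025,0.057,0.002,0,0,0,0,0.025,0.0585,0.002,0,0,0,0,0.025,0.0595,0.002,0,0,0,0,0.025,0.0595,0.002,0,0,0,0])

```text
clock: 30.15
tcp_pos: [0.6141, 0.2296, 0.022]
orientation: [0.021, 1.572, -0.018]
contact_force: [0.3, 0.2, 2.3]
grip_width: 0.039
```

Emit:
carry_out(targets=[0.065,0,0,0,0,0,0,0.065,0,0,0,0,0,0,0.065,0,0,0,0,0,0,0.07,-0.02,0,0,0,0,0,0.085,-0.07,0,0,0,0,0,0.085,-0.12,0,0,0,0,0,0.085,-0.14,0,0,0,0,0,0.085,-0.14,0,0,0,0,0])

```text
clock: 31.15
tcp_pos: [0.6152, 0.2297, 0.1643]
orientation: [0.023, 1.568, -0.016]
contact_force: [-1.0, -0.3, 0.1]
grip_width: 0.0849
```

Run:
```python
from h import *
go([.5025,-.158,.16],88.6)
```

```text
yaw 88.6 shift [ 0.0025 -0.3904 -0.1031] turn [-0.    0.03 -0.05] q7 1.26 t 31.15 F [-1.  -0.3  0.1] w 0.0849
```

Emit:
carry_out(targets=[0.085,0.002,-0.39,-0.103,0,0,0,0.085,0.002,-0.39,-0.103,0,0,0,0.085,0.002,-0.39,-0.103,0,0,0,0.085,0.002,-0.39,-0.103,0,0,0,0.085,0.002,-0.39,-0.103,0,0,0,0.085,0.002,-0.39,-0.103,0,0,0,0.085,0.002,-0.39,-0.103,0,0,0,0.085,0.002,-0.39,-0.103,0,0,0,0.085,0.002,-0.39,-0.103,0,0,0,0.085,0.002,-0.39,-0.103,0,0,0])

```text
clock: 32.4
tcp_pos: [0.5028, -0.1559, 0.1599]
orientation: [0.021, 1.569, -0.014]
contact_force: [-0.4, -0.0, -0.7]
grip_width: 0.085
```

Run:
```python
from h import *
go([.5025,-.158,.16],88.6); look('w12'); c=json.load(open('w12.json'))
im=cv2.imread('pics/raw_w12.png'); u,v=w2pix(c,[.4275,-.158,.026])[0]; print(u,v)
x0,y0=int(u)-35,int(v)-35; roi=im[y0:y0+70,x0:x0+70].astype(int)
sat=roi.max(2)-roi.min(2); bg=np.median(sat); print('bg sat',bg)
gray=sat/np.maximum(roi.max(2),1); m=(gray<.15).astype(np.uint8)
n,l,s,ce=cv2.connectedComponentsWithStats(m)
for i in range(1,n):
    if s[i][4]>50: print(s[i]+[x0,y0,0,0,0],ce[i]+[x0,y0],'at .026',pix2w(c,[ce[i]+[x0,y0]],.026)[0].round(4))
for row in gray[::4,::2]: print(''.join('#' if g<.1 else '+' if g<.15 else '-' if g<.22 else '.' for g in row))
```

```text
yaw 88.7 shift [-0.0001 -0.0021 -0.0003] turn [ 0.03  0.02 -0.05] q7 1.91 t 32.4 F [-0.4 -0.  -0.7] w 0.085
314.8740138760608 107.67341200452266
bg sat 22.0
[ 295   83   36   37 1021] [312.70910872 100.42801175] at .026 [ 0.4209 -0.1599  0.026 ]
...................................
...................................
...................................
.............########-.............
...........#############...........
.........+###############-.........
.........#################.........
........-#################-........
.........#################.........
.........################-.........
..........-#############-..........
............+#########-............
...................................
...................................
...................................
...................................
...................................
...................................
```

Run:
```python
from h import *
c=json.load(open('w9.json')); g=lambda u,v:((u+.5)/2.4-.5+160,(v+.5)/2.4-.5+50)
a=np.radians(-15.5); x=np.array([np.cos(a),np.sin(a)]); y=np.array([-x[1],x[0]]); o=np.array([.62,-.2188])
F=lambda p,z:[(1000*np.dot(pix2w(c,[g(*p)],z)[0][:2]-o,e)).round(1) for e in (x,y)]
print('panel',[F(p,.018) for p in [(262,97),(487,97),(474,471),(279,471)]])
print('dowels',F((371,151),.04),F((376,450),.04))
print('cleat ends',F((375,217),.038),F((377,393),.038))
print('pad',[F(p,.05) for p in [(316,255),(435,255),(433,370),(319,370)]])
print('weight rim',F((377,270),.086),F((377,383),.086),F((319,330),.086),F((435,330),.086))
```

```text
panel [[np.float64(-53.5), np.float64(99.7)], [np.float64(53.7), np.float64(99.6)], [np.float64(55.1), np.float64(-98.9)], [np.float64(-55.1), np.float64(-98.0)]]
dowels [np.float64(-1.8), np.float64(75.3)] [np.float64(-0.3), np.float64(-74.7)]
cleat ends [np.float64(-0.1), np.float64(45.4)] [np.float64(0.4), np.float64(-43.6)]
pad [[np.float64(-27.5), np.float64(29.5)], [np.float64(27.6), np.float64(29.2)], [np.float64(27.8), np.float64(-27.1)], [np.float64(-27.8), np.float64(-26.8)]]
weight rim [np.float64(0.6), np.float64(29.1)] [np.float64(0.3), np.float64(-20.4)] [np.float64(-24.0), np.float64(3.6)] [np.float64(25.0), np.float64(3.3)]
```

Run:
```python
from h import *
from scipy.optimize import least_squares
c=json.load(open('w9.json')); im=cv2.imread('pics/raw_w9.png')
a=np.radians(-15.5); x=np.array([np.cos(a),np.sin(a)]); y=np.array([-x[1],x[0]]); o=np.array([.62,-.2188]); th=np.linspace(0,2*np.pi,721)
col=round((377+.5)/2.4-.5+160)
print('col',col,[(i,*im[i,col]) for i in list(range(152,168))+list(range(203,216))])
def out(p,z,rad=.025): 
    q=o+p[0]*x+p[1]*y; return w2pix(c,np.c_[q[0]+rad*np.cos(th),q[1]+rad*np.sin(th),0*th+z])
for yy in (0,.001,.002,.003,.004): 
    b=out((0,yy),.05);t=out((0,yy),.086); e=w2pix(c,[[*(o+(.028+.001)*y),.05]])[0][1]
    print(yy,'bottom rim top row',b[:,1].min().round(1),'top rim rows',t[:,1].min().round(1),t[:,1].max().round(1),'cols',t[:,0].min().round(1),t[:,0].max().round(1),'pad edge row',e.round(1))
```

```text
col 317 [(152, np.uint8(77), np.uint8(79), np.uint8(81)), (153, np.uint8(77), np.uint8(79), np.uint8(80)), (154, np.uint8(67), np.uint8(70), np.uint8(72)), (155, np.uint8(76), np.uint8(82), np.uint8(84)), (156, np.uint8(107), np.uint8(112), np.uint8(115)), (157, np.uint8(103), np.uint8(107), np.uint8(109)), (158, np.uint8(81), np.uint8(86), np.uint8(86)), (159, np.uint8(73), np.uint8(78), np.uint8(78)), (160, np.uint8(74), np.uint8(78), np.uint8(78)), (161, np.uint8(72), np.uint8(78), np.uint8(77)), (162, np.uint8(71), np.uint8(76), np.uint8(76)), (163, np.uint8(106), np.uint8(111), np.uint8(108)), (164, np.uint8(142), np.uint8(148), np.uint8(142)), (165, np.uint8(153), np.uint8(160), np.uint8(154)), (166, np.uint8(156), np.uint8(163), np.uint8(156)), (167, np.uint8(155), np.uint8(162), np.uint8(156)), (203, np.uint8(78), np.uint8(83), np.uint8(82)), (204, np.uint8(80), np.uint8(84), np.uint8(83)), (205, np.uint8(80), np.uint8(85), np.uint8(84)), (206, np.uint8(79), np.uint8(84), np.uint8(83)), (207, np.uint8(78), np.uint8(83), np.uint8(83)), (208, np.uint8(78), np.uint8(83), np.uint8(82)), (209, np.uint8(69), np.uint8(84), np.uint8(98)), (210, np.uint8(58), np.uint8(92), np.uint8(127)), (211, np.uint8(54), np.uint8(94), np.uint8(134)), (212, np.uint8(53), np.uint8(93), np.uint8(135)), (213, np.uint8(59), np.uint8(98), np.uint8(135)), (214, np.uint8(83), np.uint8(133), np.uint8(166)), (215, np.uint8(97), np.uint8(150), np.uint8(183))]
0 bottom rim top row 159.9 top rim rows 166.3 213.4 cols 291.8 340.9 pad edge row 156.3
0.001 bottom rim top row 159.0 top rim rows 165.3 212.5 cols 291.7 340.9 pad edge row 156.3
0.002 bottom rim top row 158.1 top rim rows 164.3 211.6 cols 291.7 340.9 pad edge row 156.3
0.003 bottom rim top row 157.2 top rim rows 163.3 210.7 cols 291.7 341.0 pad edge row 156.3
0.004 bottom rim top row 156.3 top rim rows 162.3 209.8 cols 291.6 341.0 pad edge row 156.3
```

Numbers for the front stack agree to about 1 mm: cleat within 1 mm of midway, the weight's bottom rim 2.8 mm inside the pad edge (3 mm is ideal). For the small weight I'll squeeze it in two directions, so it ends up centred on the TCP mechanically.

Emit:
carry_out(targets=[0.075,0,-0.002,-0.05,0,0,0,0.075,0.02,-0.002,-0.08,0,0,0,0.075,0.06,-0.002,-0.081,0,0,0,0.075,0.1,-0.002,-0.081,0,0,0,0.075,0.135,-0.002,-0.081,0,0,0,0.075,0.15,-0.002,-0.081,0,0,0,0.075,0.153,-0.002,-0.081,0,0,0,0.075,0.153,-0.002,-0.081,0,0,0,0.02,0.153,-0.002,-0.081,0,0,0,0.02,0.153,-0.002,-0.081,0,0,0,0.02,0.153,-0.002,-0.081,0,0,0,0.02,0.153,-0.002,-0.081,0,0,0], squeeze=20)

```text
clock: 33.95
tcp_pos: [0.4227, -0.1559, 0.0077]
orientation: [0.021, 1.568, -0.014]
contact_force: [-0.8, -0.6, 6.7]
grip_width: 0.0326
```

Run:
```python
from h import *
go([.422,-.158,.09],-1.4); print(r.get_obs()['tcp_pos'])
```

```text
yaw 88.7 shift [-0.0823 -0.0018 -0.0004] turn [ 1.802e+01 -1.000e-02 -7.000e-02] q7 2.1 t 33.95 F [-0.8 -0.6  6.7] w 0.0326
[ 0.42271732 -0.1558571   0.00770023]
```

Emit:
carry_out(targets=[0.07,0,0,0,0,0,0,0.07,0,0,0,0,0,0,0.075,-0.02,0,0,0,0,0,0.075,-0.06,0,0,0,0,0,0.075,-0.075,0,0,2,0,0,0.075,-0.075,0,0,4,0,0,0.075,-0.075,0,0,6,0,0,0.075,-0.075,0,0,8,0,0,0.075,-0.075,0,0,10,0,0,0.075,-0.075,0,0,12,0,0,0.075,-0.075,0,0,14,0,0,0.075,-0.075,0,0,16,0,0])

```text
clock: 35.45
tcp_pos: [0.4224, -0.156, 0.0827]
orientation: [1.105, 1.275, -1.096]
contact_force: [0.2, -0.0, -0.1]
grip_width: 0.0751
```

Run:
```python
from h import *
go([.4227,-.1559,.0077],-1.4)
```

```text
yaw 8.4 shift [0.075  0.0001 0.0002] turn [ 1.96 -0.05 -0.04] q7 0.89 t 35.45 F [ 0.2 -0.  -0.1] w 0.0751
```

Emit:
carry_out(targets=[0.075,0,0,0,1.96,0,0,0.075,0.04,0,0,1.96,0,0,0.075,0.065,0,0,1.96,0,0,0.075,0.075,0,0,1.96,0,0,0.075,0.076,0,0,1.96,0,0,0.075,0.076,0,0,1.96,0,0,0.02,0.076,0,0,1.96,0,0,0.02,0.076,0,0,1.96,0,0,0.02,0.076,0,0,1.96,0,0,0.02,0.076,0,0,1.96,0,0,0.02,0.076,0,0,1.96,0,0], squeeze=40)

```text
clock: 36.83
tcp_pos: [0.4228, -0.1556, 0.0072]
orientation: [1.233, 1.198, -1.222]
contact_force: [-2.0, 0.6, 7.1]
grip_width: 0.0324
```

Run:
```python
from h import *
go([.6140,.2293,.16],-1.4);print(r.get_obs()['tcp_pos'])
```

```text
yaw -1.4 shift [-0.1502  0.1822 -0.3902] turn [-0.   -0.06 -0.04] q7 0.91 t 36.825 F [-2.   0.6  7.1] w 0.0324
[ 0.42280212 -0.15560862  0.00722267]
```

Emit:
carry_out(targets=[0.02,-0.03,0,0,0,0,0,0.02,-0.08,0,0,0,0,0,0.02,-0.13,0.02,-0.04,0,0,0,0.02,-0.15,0.045,-0.095,0,0,0,0.02,-0.15,0.07,-0.15,0,0,0,0.02,-0.15,0.095,-0.205,0,0,0,0.02,-0.15,0.12,-0.26,0,0,0,0.02,-0.15,0.145,-0.315,0,0,0,0.02,-0.15,0.17,-0.365,0,0,0,0.02,-0.15,0.182,-0.39,0,0,0,0.02,-0.15,0.182,-0.39,0,0,0,0.02,-0.15,0.182,-0.39,0,0,0])

```text
clock: 38.33
tcp_pos: [0.6131, 0.2277, 0.1596]
orientation: [1.232, 1.198, -1.224]
contact_force: [0.1, -0.2, -1.8]
grip_width: 0.0324
```

Run:
```python
from h import *
go([.6141,.2296,.0542],-1.4);look('w13')
```

```text
yaw -1.5 shift [ 0.1054  0.0006 -0.0015] turn [-0.01 -0.05 -0.03] q7 0.01 t 38.325 F [ 0.1 -0.2 -1.8] w 0.0324
```

Emit:
carry_out(targets=[0.02,0.04,0.001,-0.0015,0,0,0,0.02,0.08,0.001,-0.0015,0,0,0,0.02,0.1,0.001,-0.0015,0,0,0,0.02,0.105,0.001,-0.0015,0,0,0,0.02,0.105,0.001,-0.0015,0,0,0,0.02,0.105,0.001,-0.0015,0,0,0])

```text
clock: 39.12
tcp_pos: [0.6156, 0.2293, 0.0563]
orientation: [1.235, 1.196, -1.223]
contact_force: [-1.1, -0.6, -1.9]
grip_width: 0.0324
```

Run:
```python
from h import *
go([.6141,.2296,.0502],-1.4)
```

```text
yaw -1.5 shift [ 0.0061 -0.0015 -0.0002] turn [-0.03 -0.06 -0.06] q7 0.09 t 39.125 F [-1.1 -0.6 -1.9] w 0.0324
```

Emit:
carry_out(targets=[0.02,0.002,-0.0015,0,0,0,0,0.02,0.0035,-0.0015,0,0,0,0,0.02,0.0045,-0.0015,0,0,0,0,0.02,0.0055,-0.0015,0,0,0,0,0.02,0.006,-0.0015,0,0,0,0,0.02,0.006,-0.0015,0,0,0,0])

```text
clock: 39.88
tcp_pos: [0.6141, 0.2294, 0.0504]
orientation: [1.235, 1.197, -1.223]
contact_force: [-0.2, -0.6, 1.3]
grip_width: 0.0318
```

Emit:
carry_out(targets=[0.055,0,0,0,0,0,0,0.055,0,0,0,0,0,0,0.06,-0.001,0,0,0,0,0,0.06,-0.02,0,0,0,0,0,0.06,-0.06,0,0,0,0,0,0.06,-0.11,0,0,0,0,0,0.06,-0.15,0,0.03,0,0,0,0.06,-0.15,0,0.06,0,0,0,0.06,-0.15,0,0.06,0,0,0])

```text
clock: 41.0
tcp_pos: [0.6122, 0.1652, 0.2024]
orientation: [1.24, 1.193, -1.225]
contact_force: [0.3, 0.2, 1.1]
grip_width: 0.0601
```

Run:
```python
from h import *
go([.6141,.2296,.0502],-1.4); look('w14'); c=json.load(open('w14.json'))
im=r.grab_frame('top'); cv2.imwrite('pics/raw_top2.png',im)
w=cv2.imread('pics/raw_w14.png'); u,v=w2pix(c,[.614,.229,.043])[0]; u,v=int(u),int(v); print(u,v)
x0,y0=max(u-85,0),max(v-90,0); A=w[y0:y0+180,x0:x0+170]; print('crop',x0,y0)
B=im[190:290-10,250:450] ; B=im[150:260,200:470]
A=cv2.resize(A,None,fx=2.35,fy=2.35,interpolation=cv2.INTER_CUBIC); B=cv2.resize(B,(398,162),interpolation=cv2.INTER_CUBIC)
B=cv2.copyMakeBorder(B,0,A.shape[0]-162,0,0,cv2.BORDER_CONSTANT)
cv2.imwrite('pics/fin.png',np.hstack([A,B]))
```

```text
yaw -1.8 shift [ 0.1525 -0.0013 -0.0635] turn [-0.09 -0.07 -0.08] q7 0.07 t 41.0 F [0.3 0.2 1.1] w 0.0601
317 120
crop 232 30
```

View pics/fin.png

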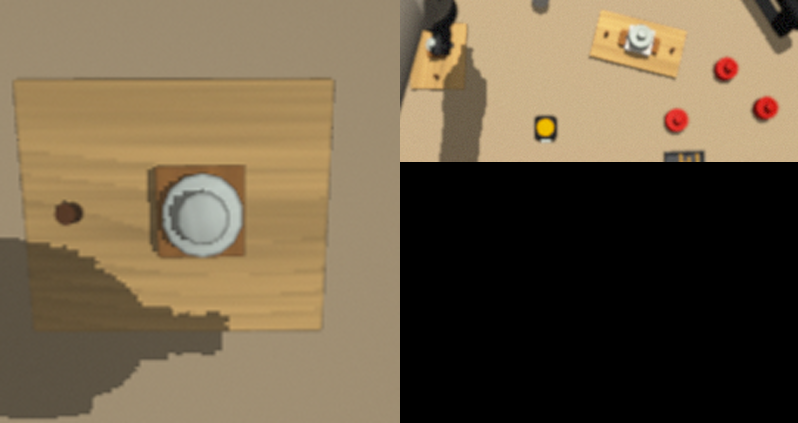

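Left crop: block top face (158,166)–(245,256), weight circle centre about (201.5,215), dowel (70,213), panel corners (15,79), (333,79), (322,328), (33,328).

Run:
```python
from h import *
c=json.load(open('w14.json')); g=lambda u,v:((u+.5)/2.35-.5+232,(v+.5)/2.35-.5+30)
W=lambda p,z:pix2w(c,[g(*p)],z)[0][:2]
P=np.array([W(p,.015) for p in[(15,79),(333,79),(322,328),(33,328)]]); o=P.mean(0); a=np.radians(-1.4); x=np.array([np.cos(a),np.sin(a)]); y=np.array([-x[1],x[0]])
F=lambda q:(1000*np.array([np.dot(q-o,x),np.dot(q-o,y)])).round(1)
print('corners',[F(q) for q in P]); print('dowel',F(W((69,213),.037)),'block',F(np.mean([W(p,.043) for p in[(158,166),(245,166),(245,256),(158,256)]],0)),'weight cyl',F(W((201.5,214.5),.069)),'knob',F(W((203,217),.093)))
```

```text
corners [array([-73.5,  59.2]), array([74.1, 58.4]), array([ 74.6, -59.4]), array([-75.2, -58.2])]
dowel [-48.4  -0.1] block [12.4  0.2] weight cyl [12.4  0.1] knob [12.9  0.1]
```

Block measures (12.4, 0.2) mm against the wanted (12.5, 0), with the weight centred on it to within 0.5 mm. Everything is released and the gripper is clear. Handing in.

```bash
python3 -c "
from bench import r
print(r.get_obs()['clock'],r.get_obs()['contact_force']); print(r.hand_in())"
```

```text
41.1 [-0.65838719  0.50145025 -0.88568929]
the job is handed in; nothing more can be done
None
```

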